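# Unstack two nested trays and sort resin mounts and vials into them

### The job

First lift only the top tray off the nested pair, without pulling the other one up, and set it down empty in the middle of the dark rubber mat, lined up with the mat; the lower tray stays where it stands. Then sort the four loose samples: lay both resin mounts, face up as they are, flat on the floor of the tray on the mat, and stand both glass vials upright on the floor of the tray that stayed, never tipping them over. Leave the objective lens and the loupe alone.

Things in the scene. Friction and masses are not known exactly. Their poses are not given: they have to be found in the camera images.
- tray_top: Upper tray of the nested pair, same shape as tray_low, 0.12 kg. Origin: centre of its underside. At the start it sits in tray_low turned end for end, origin 16 mm higher, body 6 mm deep in the lower rim with 1.5 mm play, so the top 16 mm of the stack (38 to 22 mm above the table) is its own rim. Grip across its 66 mm width at mid-length, fingertips above that seam, or both trays are clamped.
- tray_low: Lower tray, loose on the table, 0.3 kg: plain steel, 66 wide (its x) x 186 long (its y) x 22 mm high. Origin: centre of its underside. Floor 2 thick, 55 x 175 clear; body walls (59 x 179 outside) to height 8; there a shoulder leads out to the rim wall, 2 thick, height 6 to 22. A 28 mm wide tab juts 14 mm out at rim height at the +y end: at the start only this shows from above.
- mat: Thin dark rubber mat fixed on the table, 110 (its x) x 230 (its y) x 3 mm with two small steel studs near one short end. Origin: centre of its underside; its top is 3 mm higher. It lies lengthwise away from the robot (its y roughly along world x), on the left or the right of the samples, the trays on the other side.
- mount_a: Resin specimen mount: a dark, flat upright round puck, 31 mm diameter, 19 mm high, with a light metal chip in its top face. Origin: centre of its underside, z up. 22 g.
- mount_b: Resin specimen mount: a dark, flat upright round puck, 30 mm diameter, 21 mm high, with a metal chip in its top face. Origin: centre of its underside, z up. 22 g.
- vial_a: Standing glass vial with a dark screw cap and paper label, 23 mm diameter, 48 mm high (cap 20 mm diameter, the top 12 mm). Origin: centre of its underside, z up. 24 g.
- vial_b: Standing glass vial with a white screw cap and paper label, 23 mm diameter, 48 mm high (cap 20 mm diameter, the top 12 mm). Origin: centre of its underside, z up. 24 g.
- objective: Spare microscope objective lens, silvery barrel standing upright behind the samples, 34 mm diameter, 46 mm high; to be left where it is. Origin: centre of its underside.
- loupe: Black eye loupe with a light ring at the foot, standing behind the samples, 35 mm diameter, 31 mm high; to be left where it is. Origin: centre of its underside.
Mind the look-alikes: they are no part of the job. Leave any pink look-alike of the mount_b alone. What is shaped like the vial_b but pink is not meant.

How it is judged:
By the outcome, as a careful person would: the job done as asked, in the order asked, and still so for the second after the job is handed in, with the robot touching nothing.
It also fails if it takes over 112 s, if anything falls off the work surface, if the arm or the gripper's body presses on something with over 40 N, if the wrist force passes 120 N, or if a joint passes its speed limit or range.

### The arm

A 6-joint arm with a two-finger parallel gripper is mounted at the origin on a cart in front of the work surface, level with it; the furniture and walls round the work are solid. World frame = base frame: x ahead of the robot, y to its left, z up, the work surface at z = 0. Lengths are in m, angles in degrees, forces in N, time in s.
With the tool pointing down it reaches from about 0.35 to 0.875 m from the base axis. Payload 4.2 kg.
Tool frame: the origin (TCP) lies between the finger pads; the fingertips stand 14 mm ahead of it and the grasp point (between the pads) lies 5 mm behind it; z points along the fingers, y is the line along which they close (so a half turn about z gives the same grasp; the last joint's range is limited). The gripper opens to 87 mm and grips with 3 to 60 N. Pads are 19 mm wide; open, the fingers measure 117 mm over their backs; the gripper's body (75 mm by 190 mm) begins 51 mm behind the grasp point.
Start: joints at [87.697, 22.042, 0.453, 0, -68.411, -14.817], TCP at [0.184, 0.597, 0.237] pointing down, gripper open.
Joint ranges: [-179.83, 179.83], [-69.29, 118.12], [-61.27, 80.66], [-181.25, 117.63], [-171.15, -9.14], [-177.46, 177.46]. Speed limits (degrees/s): [159.86, 159.86, 180, 180, 180, 180].

### API

Orientations are given as a 3x3 rotation matrix whose columns are the frame's x, y, z axes.
In Python, from station import * gives the robot as it stands. The module is installed in compiled form; this text tells all that it offers.
- The arm moves only by the tool play_rows, never from a script. Its argument "steps" is a list of rows, each an object of numbers: "ax", "ay", "az": the turn, a rotation vector about the tool's x, y, z in degrees; "dx", "dy", "dz": the shift along the tool's x, y, z in mm; "claw": the finger opening in mm, from 0 to 87. A call has 1 to 20 rows; each row shifts and turns the commanded pose from where the row before left it, along the tool's axes as they then stand; what a row does not reach is not made up. A row lasts 1/10 s, in which the tool goes at most 50 mm and 8.59 degrees, less where a joint would pass 70% of its speed; a pose out of reach is approached as far as the arm can. A call with a gripper value outside its range is refused whole. The fingers move at their own pace and stop on an object; the grip force is fixed at half the most. Time passes only in rows, so rows that do not move let the fingers close. It gives the time, the measured TCP pose, the force, the opening and the grip force at its end, in the units of the state.
- sense(): the state, without advancing time (a new reading comes with each control period).
- capture(name): name is "scene" or "top" or "wrist"; returns a dict with "frame" (480x640x3 uint8, blue, green, red), "range_z" (480x640 float32, m along the optical axis (not along the pixel's ray), 0 where there is no reading), "fx", "fy", "cx", "cy" (pixels), "k1" (the pictures are not rectified: a ray, as slopes to the right and down, at radius r is drawn at 1 + k1 r^2 times it, then the intrinsics apply), "xyz" and "rotation" of the camera in the world. Camera axes: x right, y down, z forward; pixel columns grow to the right and rows downward; lengths in m; the calibration is good to about 2 mm. A picture is of the moment at which its call begins.
- finish_job(): hands the job in; it is judged then, once.
The state is a dict: "time_s": time; "joints": joint angles; "joint_velocities": joint speeds; "effort": joint torques, N m; "tcp_pos": TCP position; "ee_rot": TCP orientation; "wrist_force": force on the tool from outside, world axes, zero at the start; "moment": the same for the moment, N m; "gripper_width": opening from 0.0 (shut) to 1.0 (fully open); "gripper_force": force on a finger pad.
Only numpy, scipy, OpenCV 4.12 (cv2) and the standard library are available. Lean on these libraries where they do the work, as an engineer would, in place of code of your own. Each camera call takes 0.05 s, during which the arm holds its last target. There are 200 camera calls.

## Working session

There is one attempt and no reset: what is moved stays moved. The work goes in short steps, Python scripts to look and compute and a tool call to move; the robot and the scene stay as the last step left them, time stands still between calls to the robot, and variables do not carry over. Pictures are saved under pics/ and viewed, at most 14 in all, crops included, and the job is handed in when it is done.

Besides the shell and the picture viewer there is one more tool, called after "Emit:" as name(argument=value, ...) on one line, values as JSON. play_rows: Moves the arm, as the interface text tells. Its arguments: {"type":"object","properties":{"steps":{"type":"array"}},"required":["steps"]}

```bash
mkdir -p pics
cat > h.py <<'E'
from station import *
import numpy as np, cv2
def ray(c,u,v):
    x=(u-c["cx"])/c["fx"];y=(v-c["cy"])/c["fy"];X,Y=x,y
    for _ in range(10):
        s=1+c["k1"]*(X*X+Y*Y);X,Y=x/s,y/s
    R=np.array(c["rotation"]);return R@np.array([X,Y,1.0])
def onz(c,u,v,z):
    d=ray(c,u,v);p=np.array(c["xyz"]);return p+d*(z-p[2])/d[2]
def cloud(c):
    v,u=np.mgrid[0:480,0:640];x=(u-c["cx"])/c["fx"];y=(v-c["cy"])/c["fy"];X,Y=x,y
    for _ in range(10):
        s=1+c["k1"]*(X*X+Y*Y);X,Y=x/s,y/s
    r=c["range_z"];P=np.stack([X*r,Y*r,r],-1)
    W=P@np.array(c["rotation"]).T+np.array(c["xyz"]);W[r==0]=np.nan;return W
E
python3 - <<'E'
from h import *
import pickle
for n in("top","scene","wrist"):
    c=capture(n);cv2.imwrite(f"pics/{n}0.png",c["frame"]);pickle.dump(c,open(n+"0.pkl","wb"))
    print(n,c["xyz"],np.round(c["rotation"],3).tolist(),c["fx"],c["k1"])
s=sense();print(s["tcp_pos"],np.round(s["ee_rot"],3),s["time_s"],s["gripper_width"])
E
```

```text
top [0.49224876 0.01373215 1.143177  ] [[0.005, -0.998, 0.07], [-1.0, -0.006, -0.011], [0.011, -0.07, -0.997]] 600.5889943694983 -0.20306074700598506
scene [-0.30871512 -0.44407574  0.62347976] [[0.447, -0.458, 0.769], [-0.894, -0.206, 0.397], [-0.024, -0.865, -0.501]] 620.9572008011439 0.04253625143441867
wrist [0.2577616  0.57413323 0.38407749] [[-0.295, -0.917, -0.267], [-0.956, 0.284, 0.08], [0.002, 0.279, -0.96]] 355.91770960212745 -0.014855643341030756
[0.18386716 0.59689414 0.23570973] [[ 0.956 -0.295 -0.   ]
 [-0.295 -0.956 -0.002]
 [ 0.     0.002 -1.   ]] 0.15 1.0021230626275388
```

View pics/top0.png

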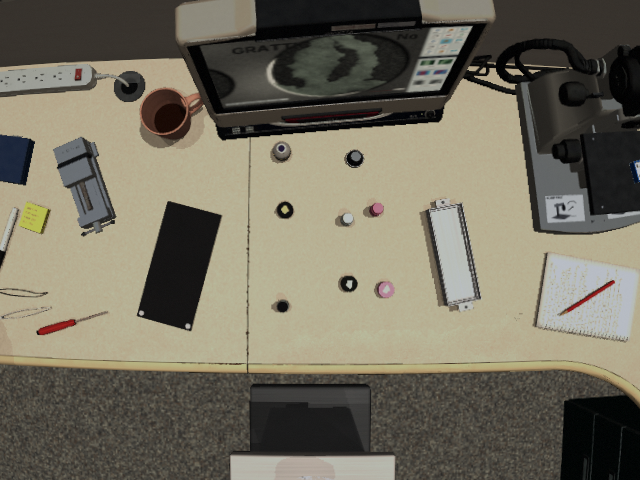

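View pics/scene0.png

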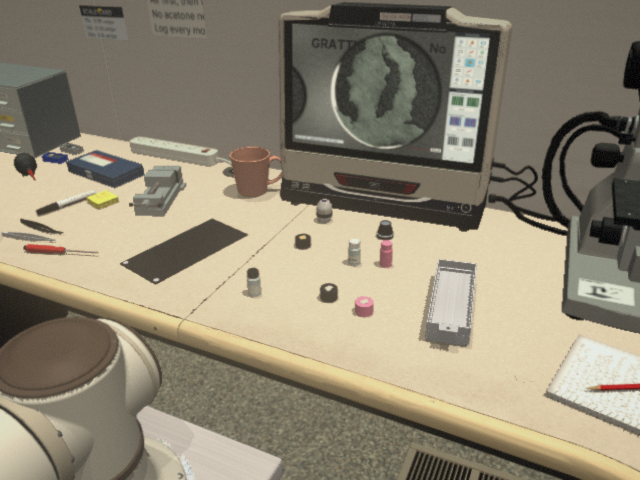

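The top view shows the mat with corners at about (170,203), (221,214), (188,329) and (138,315). The mounts are at (285,210) and (348,284), vial_a (dark cap) at (282,306) and vial_b (white cap) at (347,219). The tray stack is at about (453,255). The pink look-alikes are at (376,209) and (386,290), the objective at (281,151) and the loupe at (354,158). The scene view agrees.

Run:
```python
from h import *
import pickle
T=pickle.load(open("top0.pkl","rb"));S=pickle.load(open("scene0.pkl","rb"))
R=np.array
def tri(a,b):
    p1,p2=R(T["xyz"]),R(S["xyz"]);d1,d2=ray(T,*a),ray(S,*b)
    t=np.linalg.lstsq(np.stack([d1,-d2],1),p2-p1,rcond=None)[0]
    q1,q2=p1+t[0]*d1,p2+t[1]*d2;return (q1+q2)/2,np.linalg.norm(q1-q2)
for n,c in(("top",T),("scene",S)):
    W=cloud(c)
    tb=(W[...,0]>.3)&(W[...,0]<.8)&(abs(W[...,1])<.42)
    fl=tb&(abs(W[...,2])<.012);print(n,"table z",np.nanmedian(W[...,2][fl]))
    m=(tb&(W[...,2]>.011)).astype(np.uint8)
    k,l,st,ce=cv2.connectedComponentsWithStats(m)
    for i in range(1,k):
        if st[i,4]<25:continue
        P=W[l==i];h=np.nanpercentile(P[:,2],92);Q=P[P[:,2]>h-.006]
        bx=st[i]
        print(n,bx[:5],"px",ce[i].round(1),"h",round(h,4),"topmid",((Q.min(0)+Q.max(0))/2).round(4),"ext",np.ptp(Q,axis=0).round(3),c["frame"][l==i].mean(0).round())
# mat
g=cv2.cvtColor(T["frame"],cv2.COLOR_BGR2GRAY);m=((g<45)).astype(np.uint8);m[:190]=0;m[340:]=0;m[:,:120]=0;m[:,235:]=0
m=cv2.morphologyEx(m,cv2.MORPH_CLOSE,np.ones((7,7)))
cs=max(cv2.findContours(m,0,2)[0],key=cv2.contourArea)
P=R([onz(T,*p[0],.003)[:2] for p in cs]);r=cv2.minAreaRect((P*1000).astype(np.float32));print("mat",r,cv2.boxPoints(r).round(1).tolist())
# tray stack from top: rays at .038 of component with gray/white
for n,c in(("top",T),("scene",S)):
  W=cloud(c);mm=(W[...,0]>.3)&(W[...,0]<.75)&(W[...,1]<-.15)&(W[...,1]>-.42)&(W[...,2]>.03)&(W[...,2]<.05)
  Q=W[mm];r=cv2.minAreaRect((Q[:,:2]*1000).astype(np.float32));print(n,"tray rim",r,np.nanmedian(Q[:,2]),np.nanpercentile(Q[:,2],[10,90]))
a=cv2.resize(T["frame"][185:325,260:490],None,fx=3.4,fy=3.4,interpolation=cv2.INTER_CUBIC);cv2.imwrite("pics/crop.png",a)
```

```text
top table z -0.00036885633918770644
top [ 179   43  264   98 9538] px [278.4 104.4] h 0.2865 topmid [0.7943 0.1495 0.3379] ext [0.011 0.081 0.115] [36. 40. 43.]
top [559  93   9  10  50] px [562.9  97.4] h 0.2159 topmid [ 0.794  -0.4187  0.2144] ext [0.011 0.003 0.009] [4. 5. 5.]
top [140 107  51  32 968] px [165.7 124.4] h 0.0927 topmid [0.7736 0.2735 0.0923] ext [0.052 0.09  0.011] [29. 38. 60.]
top [520 119  13  66 495] px [527.  145.2] h 0.0444 topmid [ 0.7457 -0.4145  0.0434] ext [0.108 0.011 0.01 ] [50. 54. 55.]
top [273 141  18  20 275] px [281.3 150.6] h 0.048 topmid [0.7318 0.0613 0.0462] ext [0.023 0.022 0.008] [ 87.  94. 100.]
top [347 150  16  16 205] px [354.8 157.5] h 0.0324 topmid [ 0.7222 -0.0786  0.0305] ext [0.022 0.021 0.008] [55. 56. 55.]
top [ 91 172  24  62 745] px [101.  206.2] h 0.0447 topmid [0.6323 0.3987 0.0493] ext [0.115 0.042 0.021] [90. 88. 86.]
top [ 426  198   56  113 3893] px [453.4 253.9] h 0.0362 topmid [ 0.5343 -0.2646  0.0365] ext [0.202 0.101 0.013] [152. 156. 154.]
top [277 202  16  17 215] px [284.6 209.7] h 0.0214 topmid [0.6204 0.0545 0.0194
[... 2354 characters left out ...]
scene [355 296  19  16 229] px [364.  303.2] h 0.0205 topmid [ 0.4678 -0.1375  0.0185] ext [0.032 0.031 0.008] [149. 146. 204.]
mat ((514.922119140625, 257.13287353515625), (108.9936294555664, 228.76513671875), 75.54214477539062) [[390.6000061035156, 232.89999389648438], [612.0999755859375, 175.8000030517578], [639.2999877929688, 281.29998779296875], [417.79998779296875, 338.5]]
top tray rim ((611.73193359375, -298.78656005859375), (161.8582000732422, 350.9168395996094), 64.68282318115234) 0.03662314460437999 [0.03189696 0.04026738]
scene tray rim ((608.9262084960938, -298.23822021484375), (159.86460876464844, 351.4441833496094), 66.1853256225586) 0.035622117545762166 [0.03138895 0.03770008]
```

View pics/crop.png

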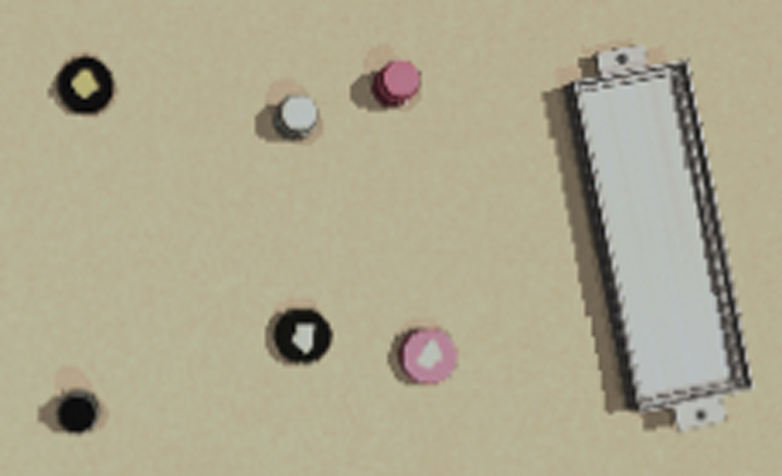

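The crop shows yellow-chip mount at crop (85,85) and grey-chip mount at (300,335). The tray rim spans crop (575,85)–(745,385), with a tab at each end. Next I move over the tray.

Emit:
play_rows(steps=[{"dx": 29.5,"dy": 36},{"dx": 29.5,"dy": 36},{"dx": 29.5,"dy": 36},{"dx": 29.5,"dy": 36},{"dx": 29.5,"dy": 36},{"dx": 29.5,"dy": 36},{"dx": 29.5,"dy": 36},{"dx": 29.5,"dy": 36},{"dx": 29.5,"dy": 36},{"dx": 29.5,"dy": 36},{"dx": 29.5,"dy": 36},{"dx": 29.5,"dy": 36},{"dx": 29.5,"dy": 36},{"dx": 29.5,"dy": 36},{"dx": 29.5,"dy": 36},{"dx": 29.5,"dy": 36},{"dx": 29.5,"dy": 36},{"dx": 29.5,"dy": 36},{"dx": 29.5,"dy": 36},{"dx": 29.5,"dy": 36}])

```text
invalid input at $.steps[0]: expected keys ax, ay, az, dx, dy, dz, claw
```

Emit:
play_rows(steps=[{"az": -7.5},{"az": -7.5},{"az": -7.5},{"az": -7.5},{},{}])

```text
invalid input at $.steps[0]: expected keys ax, ay, az, dx, dy, dz, claw
```

```bash
cat >> h.py <<'E'
def st():
    s=sense();r=np.array(s["ee_rot"]);print("t",round(s["time_s"],2),"tcp",np.round(s["tcp_pos"],4),"yaw(x)",round(np.degrees(np.arctan2(r[1,0],r[0,0])),2),"z",r[:,2].round(4),"w",round(s["gripper_width"]*87,1),"gf",round(s["gripper_force"],1),"F",np.round(s["wrist_force"],1),"j",np.round(s["joints"],0));return s
E
python3 - <<'E'
from h import *
st()
c=capture("wrist");import pickle;pickle.dump(c,open("w1.pkl","wb"));cv2.imwrite("pics/w1.png",c["frame"])
E
```

```text
t 0.15 tcp [0.1839 0.5969 0.2357] yaw(x) -17.13 z [-4.0e-04 -1.6e-03 -1.0e+00] w 87.2 gf 0.0 F [0.1 0.2 0.2] j [ 88.  22.   0.  -0. -68. -15.]
```

View pics/w1.png

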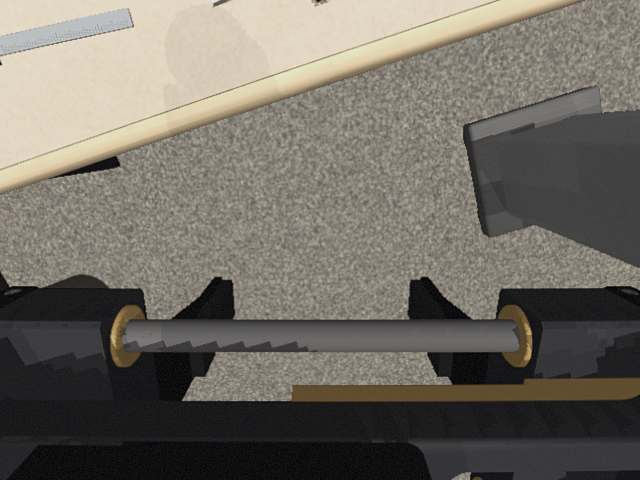

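The wrist view shows only the floor and the desk edge; the fingers fill the image below row 280. The rows were refused because each needs all seven keys, so I resend with them.

Emit:
play_rows(steps=[{"ax": 0,"ay": 0,"az": 0,"dx": 26.4,"dy": 37.8,"dz": 0,"claw": 87},{"ax": 0,"ay": 0,"az": 0,"dx": 26.4,"dy": 37.8,"dz": 0,"claw": 87},{"ax": 0,"ay": 0,"az": 0,"dx": 26.4,"dy": 37.8,"dz": 0,"claw": 87},{"ax": 0,"ay": 0,"az": 0,"dx": 26.4,"dy": 37.8,"dz": 0,"claw": 87},{"ax": 0,"ay": 0,"az": 0,"dx": 26.4,"dy": 37.8,"dz": 0,"claw": 87},{"ax": 0,"ay": 0,"az": 0,"dx": 26.4,"dy": 37.8,"dz": 0,"claw": 87},{"ax": 0,"ay": 0,"az": 0,"dx": 26.4,"dy": 37.8,"dz": 0,"claw": 87},{"ax": 0,"ay": 0,"az": 0,"dx": 26.4,"dy": 37.8,"dz": 0,"claw": 87},{"ax": 0,"ay": 0,"az": 0,"dx": 26.4,"dy": 37.8,"dz": 0,"claw": 87},{"ax": 0,"ay": 0,"az": 0,"dx": 26.4,"dy": 37.8,"dz": 0,"claw": 87},{"ax": 0,"ay": 0,"az": 0,"dx": 26.4,"dy": 37.8,"dz": 0,"claw": 87},{"ax": 0,"ay": 0,"az": 0,"dx": 26.4,"dy": 37.8,"dz": 0,"claw": 87},{"ax": 0,"ay": 0,"az": 0,"dx": 26.4,"dy": 37.8,"dz": 0,"claw": 87},{"ax": 0,"ay": 0,"az": 0,"dx": 26.4,"dy": 37.8,"dz": 0,"claw": 87},{"ax": 0,"ay": 0,"az": 0,"dx": 26.4,"dy": 37.8,"dz": 0,"claw": 87},{"ax": 0,"ay": 0,"az": 0,"dx": 26.4,"dy": 37.8,"dz": 0,"claw": 87},{"ax": 0,"ay": 0,"az": 0,"dx": 26.4,"dy": 37.8,"dz": 0,"claw": 87},{"ax": 0,"ay": 0,"az": 0,"dx": 26.4,"dy": 37.8,"dz": 0,"claw": 87},{"ax": 0,"ay": 0,"az": 0,"dx": 26.4,"dy": 37.8,"dz": 0,"claw": 87},{"ax": 0,"ay": 0,"az": 0,"dx": 26.4,"dy": 37.8,"dz": 0,"claw": 87}])

```text
time_s: 2.2
tcp_pos: [0.4661, -0.2827, 0.2364]
ee_rot: [[0.956, -0.295, -0.0], [-0.295, -0.956, 0.0], [-0.0, -0.0, -1.0]]
wrist_force: [0.4, 0.7, -0.4]
gripper_width: 0.999
gripper_force: 0.0
```

Emit:
play_rows(steps=[{"ax": 0,"ay": 0,"az": -7,"dx": 0,"dy": 0,"dz": 0,"claw": 87},{"ax": 0,"ay": 0,"az": -7,"dx": 0,"dy": 0,"dz": 0,"claw": 87},{"ax": 0,"ay": 0,"az": -7,"dx": 0,"dy": 0,"dz": 0,"claw": 87},{"ax": 0,"ay": 0,"az": -7,"dx": 0,"dy": 0,"dz": 0,"claw": 87},{"ax": 0,"ay": 0,"az": 0,"dx": 0,"dy": 0,"dz": 0,"claw": 87},{"ax": 0,"ay": 0,"az": 0,"dx": 0,"dy": 0,"dz": 0,"claw": 87}])

```text
time_s: 2.8
tcp_pos: [0.4659, -0.2806, 0.2364]
ee_rot: [[0.983, 0.186, -0.0], [0.186, -0.983, 0.0], [-0.0, -0.0, -1.0]]
wrist_force: [-1.2, 0.8, -0.4]
gripper_width: 1.0
gripper_force: 0.0
```

Run:
```python
from h import *
st()
c=capture("wrist");import pickle;pickle.dump(c,open("w1.pkl","wb"));cv2.imwrite("pics/w2.png",c["frame"])
W=cloud(c)
print("table",np.nanmedian(W[150:250,30:120,2]))
```

```text
t 2.8 tcp [ 0.4659 -0.2806  0.2364] yaw(x) 10.73 z [-3.e-04  1.e-04 -1.e+00] w 87.0 gf 0.0 F [-1.2  0.8 -0.4] j [-14.  14. -11.  -0. -65. 115.]
table 0.00022596969607402428
```

View pics/w2.png

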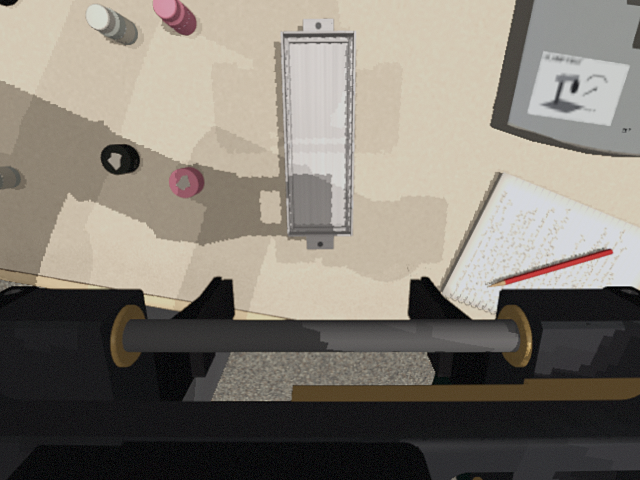

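The wrist view shows the whole stack: rim corners at about (284,34), (355,34), (351,236) and (288,237), with tabs at (318,25) and (320,243). Next I fit the rim and check it against the top camera.

Run:
```python
from h import *
import pickle
w=pickle.load(open("w1.pkl","rb"));T=pickle.load(open("top0.pkl","rb"));S=pickle.load(open("scene0.pkl","rb"))
def rect(n,c,box):
    W=cloud(c);m=np.zeros((480,640),bool);x0,y0,x1,y1=box;m[y0:y1,x0:x1]=1
    z=W[...,2];m&=(z>.032)&(z<.046)
    m=cv2.morphologyEx(m.astype(np.uint8),cv2.MORPH_OPEN,np.ones((1,1)))>0
    P=W[m];d=P[:,:2].mean(0);
    # rough axis, drop tab by width test
    r=cv2.minAreaRect((P[:,:2]*1000).astype(np.float32));print(n,len(P),"rim z",np.nanmedian(P[:,2]).round(4),"rect",np.round(r[0],1),np.round(r[1],1),round(r[2],2))
    a=np.radians(r[2] if r[1][0]>r[1][1] else r[2]-90)
    e=np.array([np.cos(a),np.sin(a)]);f=np.array([-e[1],e[0]])
    for _ in range(3):
        q=P[:,:2]-P[:,:2].mean(0);s=q@e;t=q@f
        # width edges as function of s => angle
        B=[( b,t[(s>b)&(s<b+.01)].max(),t[(s>b)&(s<b+.01)].min()) for b in np.arange(-.08,.075,.01) if ((s>b)&(s<b+.01)).sum()>3]
        B=np.array(B);k=np.polyfit(B[:,0],(B[:,1]+B[:,2])/2,1);
        da=np.arctan(k[0]);a+=da;e=np.array([np.cos(a),np.sin(a)]);f=np.array([-e[1],e[0]])
    q=P[:,:2];s=q@e;t=q@f;tm=(np.percentile(t,1)+np.percentile(t,99))/2;o=abs(t-tm)>.02
    sm=(s[o].min()+s[o].max())/2
    tm=(t.min()+t.max())/2
    print("  angle",np.degrees(a).round(2),"centre",(sm*e+tm*f).round(4),"len",np.ptp(s[o]).round(4),"wid",np.ptp(t).round(4))
rect("w",w,(270,10,370,260));rect("top",T,(424,190,486,315));rect("scene",S,(420,250,482,350))
# wrist rim corners by ray at z=.038 (pixel estimates refined by edges)
for p in((284,33),(355,33),(352,236),(288,238)):print(p,onz(w,*p,.038).round(4))
```

```text
w 1944 rim z 0.038 rect [ 531.4 -266.5] [198.8  66.1] 11.1
  angle 11.08 centre [ 0.538  -0.2652] len 0.1848 wid 0.0662
top 516 rim z 0.0368 rect [ 531.9 -266.4] [199.  69.] 11.13
  angle 11.18 centre [ 0.5382 -0.2651] len 0.1862 wid 0.0691
scene 476 rim z 0.0358 rect [ 528.6 -266.7] [204.1  65.5] 11.11
  angle 11.24 centre [ 0.5353 -0.2653] len 0.1903 wid 0.0657
(284, 33) [ 0.6215 -0.219   0.038 ]
(355, 33) [ 0.633  -0.2799  0.038 ]
(352, 236) [ 0.4528 -0.3157  0.038 ]
(288, 238) [ 0.4387 -0.2524  0.038 ]
```

Wrist and top cameras agree: centre (0.538,-0.265), angle 11.1°, rim at 38 mm, 66 mm wide. I descend with fingertips at about z=25.5 mm, above the seam.

Emit:
play_rows(steps=[{"ax": 0,"ay": 0,"az": -0.37,"dx": 36.9,"dy": -0.7,"dz": 0,"claw": 87},{"ax": 0,"ay": 0,"az": 0,"dx": 36.9,"dy": -0.6,"dz": 0,"claw": 87},{"ax": 0,"ay": 0,"az": 0,"dx": 0,"dy": 0,"dz": 35,"claw": 87},{"ax": 0,"ay": 0,"az": 0,"dx": 0,"dy": 0,"dz": 35,"claw": 87},{"ax": 0,"ay": 0,"az": 0,"dx": 0,"dy": 0,"dz": 35,"claw": 87},{"ax": 0,"ay": 0,"az": 0,"dx": 0,"dy": 0,"dz": 35,"claw": 87},{"ax": 0,"ay": 0,"az": 0,"dx": 0,"dy": 0,"dz": 25,"claw": 87},{"ax": 0,"ay": 0,"az": 0,"dx": 0,"dy": 0,"dz": 15,"claw": 87},{"ax": 0,"ay": 0,"az": 0,"dx": 0,"dy": 0,"dz": 10,"claw": 87},{"ax": 0,"ay": 0,"az": 0,"dx": 0,"dy": 0,"dz": 6.9,"claw": 87},{"ax": 0,"ay": 0,"az": 0,"dx": 0,"dy": 0,"dz": 0,"claw": 87},{"ax": 0,"ay": 0,"az": 0,"dx": 0,"dy": 0,"dz": 0,"claw": 87}])

```text
time_s: 4.05
tcp_pos: [0.5388, -0.2654, 0.0404]
ee_rot: [[0.981, 0.195, 0.001], [0.195, -0.981, -0.0], [0.001, 0.001, -1.0]]
wrist_force: [-0.4, 0.8, 0.6]
gripper_width: 1.0
gripper_force: 0.0
```

Emit:
play_rows(steps=[{"ax": 0,"ay": 0,"az": 0,"dx": 0,"dy": 0,"dz": 0,"claw": 80},{"ax": 0,"ay": 0,"az": 0,"dx": 0,"dy": 0,"dz": 0,"claw": 74},{"ax": 0,"ay": 0,"az": 0,"dx": 0,"dy": 0,"dz": 0,"claw": 70},{"ax": 0,"ay": 0,"az": 0,"dx": 0,"dy": 0,"dz": 0,"claw": 67},{"ax": 0,"ay": 0,"az": 0,"dx": 0,"dy": 0,"dz": 0,"claw": 64},{"ax": 0,"ay": 0,"az": 0,"dx": 0,"dy": 0,"dz": 0,"claw": 60},{"ax": 0,"ay": 0,"az": 0,"dx": 0,"dy": 0,"dz": 0,"claw": 60},{"ax": 0,"ay": 0,"az": 0,"dx": 0,"dy": 0,"dz": 0,"claw": 60}])

```text
time_s: 4.85
tcp_pos: [0.5382, -0.2652, 0.0398]
ee_rot: [[0.981, 0.195, -0.0], [0.195, -0.981, 0.0], [-0.0, -0.0, -1.0]]
wrist_force: [0.4, 0.7, 1.9]
gripper_width: 0.752
gripper_force: 30.0
```

Gripped at 65.4 mm. Now I lift slowly and check.

Emit:
play_rows(steps=[{"ax": 0,"ay": 0,"az": 0,"dx": 0,"dy": 0,"dz": -2,"claw": 60},{"ax": 0,"ay": 0,"az": 0,"dx": 0,"dy": 0,"dz": -2,"claw": 60},{"ax": 0,"ay": 0,"az": 0,"dx": 0,"dy": 0,"dz": -2,"claw": 60},{"ax": 0,"ay": 0,"az": 0,"dx": 0,"dy": 0,"dz": -3,"claw": 60},{"ax": 0,"ay": 0,"az": 0,"dx": 0,"dy": 0,"dz": -5,"claw": 60},{"ax": 0,"ay": 0,"az": 0,"dx": 0,"dy": 0,"dz": -8,"claw": 60},{"ax": 0,"ay": 0,"az": 0,"dx": 0,"dy": 0,"dz": -14,"claw": 60},{"ax": 0,"ay": 0,"az": 0,"dx": 0,"dy": 0,"dz": -20,"claw": 60},{"ax": 0,"ay": 0,"az": 0,"dx": 0,"dy": 0,"dz": -20,"claw": 60},{"ax": 0,"ay": 0,"az": 0,"dx": 0,"dy": 0,"dz": -14,"claw": 60},{"ax": 0,"ay": 0,"az": 0,"dx": 0,"dy": 0,"dz": 0,"claw": 60},{"ax": 0,"ay": 0,"az": 0,"dx": 0,"dy": 0,"dz": 0,"claw": 60}])

```text
time_s: 6.05
tcp_pos: [0.538, -0.265, 0.1298]
ee_rot: [[0.981, 0.195, 0.0], [0.195, -0.981, 0.0], [0.001, -0.0, -1.0]]
wrist_force: [-1.3, -0.7, -2.3]
gripper_width: 0.757
gripper_force: 30.0
```

Run:
```python
from h import *
st()
c=capture("scene");a=c["frame"][140:380,330:570]
w=capture("wrist")["frame"]
a=cv2.resize(a,(400,400));b=cv2.resize(w,(400,300));b=cv2.copyMakeBorder(b,0,100,0,0,0);cv2.imwrite("pics/lift.png",np.hstack([a,b]))
```

```text
t 6.05 tcp [ 0.538  -0.265   0.1298] yaw(x) 11.23 z [ 5.e-04  3.e-04 -1.e+00] w 65.9 gf 30.0 F [-1.3 -0.7 -2.3] j [-11.  25. -11.  -0. -54. 112.]
```

View pics/lift.png

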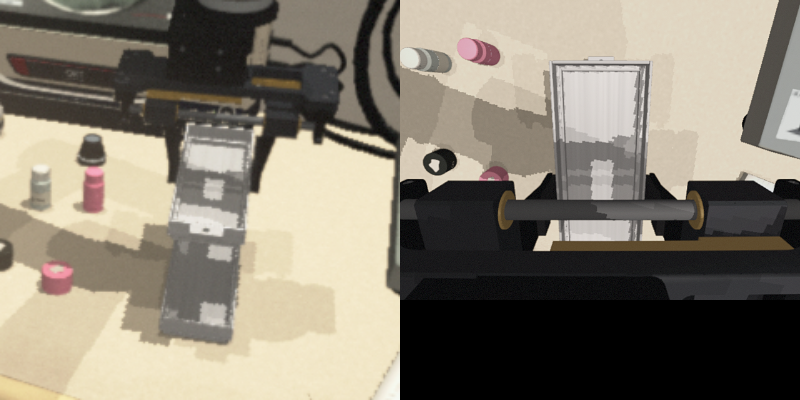

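The tray is lifted alone; the lower tray still stands (left panel around (200,290)). Next I carry it to the mat.

Emit:
play_rows(steps=[{"ax": 0,"ay": 0,"az": 0,"dx": 2.5,"dy": -16,"dz": 0,"claw": 60},{"ax": 0,"ay": 0,"az": 0,"dx": 5,"dy": -32.7,"dz": 0,"claw": 60},{"ax": 0,"ay": 0,"az": 0,"dx": 5,"dy": -32.7,"dz": 0,"claw": 60},{"ax": 0,"ay": 0,"az": 0,"dx": 5,"dy": -32.7,"dz": 0,"claw": 60},{"ax": 0,"ay": 0,"az": 0,"dx": 5,"dy": -32.7,"dz": 0,"claw": 60},{"ax": 0,"ay": 0,"az": 0,"dx": 5,"dy": -32.7,"dz": 0,"claw": 60},{"ax": 0,"ay": 0,"az": 0,"dx": 5,"dy": -32.7,"dz": 0,"claw": 60},{"ax": 0,"ay": 0,"az": 0,"dx": 5,"dy": -32.7,"dz": 0,"claw": 60},{"ax": 0,"ay": 0,"az": 0,"dx": 5,"dy": -32.7,"dz": 0,"claw": 60},{"ax": 0,"ay": 0,"az": 0,"dx": 5,"dy": -32.7,"dz": 0,"claw": 60},{"ax": 0,"ay": 0,"az": 0,"dx": 5,"dy": -32.7,"dz": 0,"claw": 60},{"ax": 0,"ay": 0,"az": 0,"dx": 5,"dy": -32.7,"dz": 0,"claw": 60},{"ax": 0,"ay": 0,"az": 0,"dx": 5,"dy": -32.7,"dz": 0,"claw": 60},{"ax": 0,"ay": 0,"az": 0,"dx": 5,"dy": -32.7,"dz": 0,"claw": 60},{"ax": 0,"ay": 0,"az": 0,"dx": 5,"dy": -32.7,"dz": 0,"claw": 60},{"ax": 0,"ay": 0,"az": 0,"dx": 5,"dy": -32.7,"dz": 0,"claw": 60},{"ax": 0,"ay": 0,"az": 0,"dx": 2,"dy": -10.5,"dz": 0,"claw": 60}])

```text
time_s: 7.85
tcp_pos: [0.5145, 0.2604, 0.1289]
ee_rot: [[0.98, 0.198, -0.0], [0.198, -0.98, -0.0], [-0.0, 0.0, -1.0]]
wrist_force: [-0.2, -1.2, -2.1]
gripper_width: 0.756
gripper_force: 30.0
```

Emit:
play_rows(steps=[{"ax": 0,"ay": 0,"az": 4.7,"dx": 0,"dy": 0,"dz": 0,"claw": 60},{"ax": 0,"ay": 0,"az": 7,"dx": 0,"dy": 0,"dz": 0,"claw": 60},{"ax": 0,"ay": 0,"az": 7,"dx": 0,"dy": 0,"dz": 0,"claw": 60},{"ax": 0,"ay": 0,"az": 5,"dx": 0,"dy": 0,"dz": 0,"claw": 60},{"ax": 0,"ay": 0,"az": 2,"dx": 0,"dy": 0,"dz": 0,"claw": 60},{"ax": 0,"ay": 0,"az": 0,"dx": 0,"dy": 0,"dz": 0,"claw": 60},{"ax": 0,"ay": 0,"az": 0,"dx": 0,"dy": 0,"dz": 0,"claw": 60}])

```text
time_s: 8.55
tcp_pos: [0.5148, 0.2571, 0.1292]
ee_rot: [[0.969, -0.249, -0.001], [-0.249, -0.969, -0.001], [-0.001, 0.001, -1.0]]
wrist_force: [-0.1, 0.7, -2.3]
gripper_width: 0.754
gripper_force: 30.0
```

Run:
```python
from h import *
s=st();import pickle
c=capture("wrist");pickle.dump(c,open("w3.pkl","wb"));cv2.imwrite("pics/w3.png",c["frame"])
W=cloud(c);r=np.array(s["ee_rot"]);q=(W-np.array(s["tcp_pos"]))@r
m=(q[...,0]>.03)&(q[...,0]<.12)&(abs(q[...,1])<.034)&(W[...,2]>.1)&(W[...,2]<.14)
t=q[...,1][m];print(m.sum(),"rim z",np.nanpercentile(W[...,2][m],98),"width mid",(t.min()+t.max())/2,np.ptp(t),"far end",q[...,0][m].max())
```

```text
t 8.55 tcp [0.5148 0.2571 0.1292] yaw(x) -14.41 z [-9.e-04 -7.e-04 -1.e+00] w 65.6 gf 30.0 F [-0.1  0.7 -2.3] j [ 43.  23. -15.  -0. -52.  33.]
22244 rim z 0.12816705759078187 width mid 0.00024076080830934266 0.06653391596411949 far end 0.09266103578110131
```

View pics/w3.png

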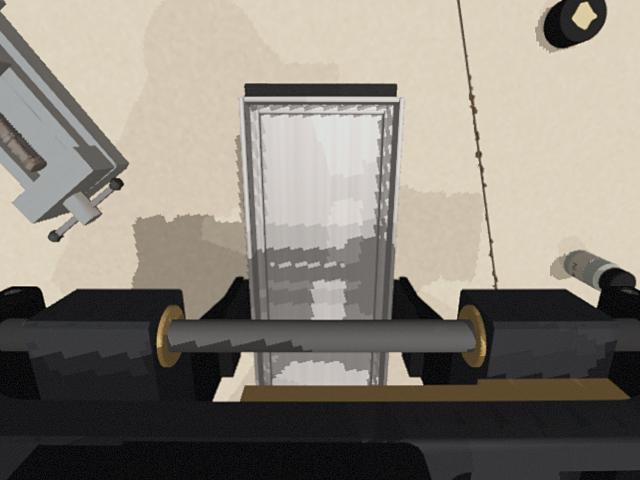

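The tray hangs square over the mat, whose far edge shows at (245..397, 85). I check that edge, then descend.

Emit:
play_rows(steps=[{"ax": 0,"ay": 0,"az": 0,"dx": 0,"dy": 0,"dz": 15,"claw": 60},{"ax": 0,"ay": 0,"az": 0,"dx": 0,"dy": 0,"dz": 25,"claw": 60},{"ax": 0,"ay": 0,"az": 0,"dx": 0,"dy": 0,"dz": 25,"claw": 60},{"ax": 0,"ay": 0,"az": 0,"dx": 0,"dy": 0,"dz": 15,"claw": 60},{"ax": 0,"ay": 0,"az": 0,"dx": 0,"dy": 0,"dz": 10,"claw": 60},{"ax": 0,"ay": 0,"az": 0,"dx": 0,"dy": 0,"dz": 0,"claw": 60},{"ax": 0,"ay": 0,"az": 0,"dx": 0,"dy": 0,"dz": 0,"claw": 60}])

```text
time_s: 9.3
tcp_pos: [0.5157, 0.2577, 0.0402]
ee_rot: [[0.968, -0.249, 0.001], [-0.249, -0.968, 0.0], [0.001, -0.001, -1.0]]
wrist_force: [-0.3, 0.5, -0.8]
gripper_width: 0.758
gripper_force: 30.0
```

Run:
```python
from h import *
s=st();r=np.array(s["ee_rot"]);p=np.array(s["tcp_pos"])
c=capture("wrist");g=cv2.cvtColor(c["frame"],cv2.COLOR_BGR2GRAY)
W=cloud(c);q=(W-p)@r
m=(g<70)&(W[...,2]<.012)&(q[...,0]>.0)&(q[...,0]<.14)&(abs(q[...,1])<.09)
vv,uu=np.nonzero(m)
Q=np.array([(onz(c,u,v,.003)-p)@r for u,v in zip(uu,vv)])
for a in np.arange(.02,.125,.01):
    k=Q[(Q[:,0]>a)&(Q[:,0]<a+.01)]
    if len(k):print(a.round(3),len(k),k[:,1].min().round(4),k[:,1].max().round(4))
print("far",Q[:,0].max())
```

```text
t 9.3 tcp [0.5157 0.2577 0.0402] yaw(x) -14.42 z [ 9.e-04  4.e-04 -1.e+00] w 65.9 gf 30.0 F [-0.3  0.5 -0.8] j [ 43.  30. -20.   0. -41.  33.]
0.02 895 -0.0538 0.0554
0.03 906 -0.0536 0.0552
0.04 945 -0.0536 0.0551
0.05 1025 -0.0536 0.0552
0.06 1033 -0.0535 0.0552
0.07 1055 -0.0535 0.0552
0.08 1121 -0.0536 0.0553
0.09 2382 -0.0536 0.0552
0.1 5151 -0.0537 0.0552
0.11 1607 -0.0536 0.0552
far 0.11310150571754518
```

Emit:
play_rows(steps=[{"ax": 0,"ay": 0,"az": 0,"dx": -0.7,"dy": 0.7,"dz": 4,"claw": 60},{"ax": 0,"ay": 0,"az": 0,"dx": 0,"dy": 0,"dz": 4,"claw": 60},{"ax": 0,"ay": 0,"az": 0,"dx": 0,"dy": 0,"dz": 3,"claw": 60},{"ax": 0,"ay": 0,"az": 0,"dx": 0,"dy": 0,"dz": 1,"claw": 60},{"ax": 0,"ay": 0,"az": 0,"dx": 0,"dy": 0,"dz": 0,"claw": 60},{"ax": 0,"ay": 0,"az": 0,"dx": 0,"dy": 0,"dz": 0,"claw": 60}])

```text
time_s: 9.95
tcp_pos: [0.5145, 0.2569, 0.0277]
ee_rot: [[0.968, -0.249, 0.0], [-0.249, -0.968, 0.0], [0.0, -0.0, -1.0]]
wrist_force: [0.1, -0.8, -2.0]
gripper_width: 0.758
gripper_force: 30.0
```

Emit:
play_rows(steps=[{"ax": 0,"ay": 0,"az": 0,"dx": 0,"dy": 0,"dz": 0.7,"claw": 60},{"ax": 0,"ay": 0,"az": 0,"dx": 0,"dy": 0,"dz": 0.4,"claw": 60},{"ax": 0,"ay": 0,"az": 0,"dx": 0,"dy": 0,"dz": 0,"claw": 60},{"ax": 0,"ay": 0,"az": 0,"dx": 0,"dy": 0,"dz": 0,"claw": 60}])

```text
time_s: 10.35
tcp_pos: [0.5145, 0.257, 0.0268]
ee_rot: [[0.968, -0.249, 0.0], [-0.249, -0.968, 0.0], [0.0, -0.0, -1.0]]
wrist_force: [-0.0, 0.3, -0.0]
gripper_width: 0.75
gripper_force: 30.0
```

The wrist force dropped to zero, so the tray is seated. I release, rise and go look at the samples.

Emit:
play_rows(steps=[{"ax": 0,"ay": 0,"az": 0,"dx": 0,"dy": 0,"dz": 0,"claw": 68},{"ax": 0,"ay": 0,"az": 0,"dx": 0,"dy": 0,"dz": 0,"claw": 76},{"ax": 0,"ay": 0,"az": 0,"dx": 0,"dy": 0,"dz": 0,"claw": 87},{"ax": 0,"ay": 0,"az": 0,"dx": 0,"dy": 0,"dz": -10,"claw": 87},{"ax": 0,"ay": 0,"az": 0,"dx": 0,"dy": 0,"dz": -30,"claw": 87},{"ax": 0,"ay": 0,"az": 0,"dx": 0,"dy": 0,"dz": -40,"claw": 87},{"ax": 0,"ay": 0,"az": 0,"dx": 0,"dy": 0,"dz": -40,"claw": 87},{"ax": 0,"ay": 0,"az": 0,"dx": 0,"dy": 0,"dz": -40,"claw": 87},{"ax": 0,"ay": 0,"az": 0,"dx": 0,"dy": 0,"dz": -40,"claw": 87},{"ax": 0,"ay": 0,"az": 0,"dx": -4,"dy": 39,"dz": 0,"claw": 87},{"ax": 0,"ay": 0,"az": 0,"dx": -4,"dy": 39,"dz": 0,"claw": 87},{"ax": 0,"ay": 0,"az": 0,"dx": -4,"dy": 39,"dz": 0,"claw": 87},{"ax": 0,"ay": 0,"az": 0,"dx": -4,"dy": 39,"dz": 0,"claw": 87},{"ax": 0,"ay": 0,"az": 0,"dx": -4,"dy": 39,"dz": 0,"claw": 87},{"ax": 0,"ay": 0,"az": 0,"dx": -4,"dy": 39,"dz": 0,"claw": 87},{"ax": 0,"ay": 0,"az": 0,"dx": -4,"dy": 39,"dz": 0,"claw": 87},{"ax": 0,"ay": 0,"az": -7.2,"dx": 0,"dy": 0,"dz": 0,"claw": 87},{"ax": 0,"ay": 0,"az": -7.2,"dx": 0,"dy": 0,"dz": 0,"claw": 87},{"ax": 0,"ay": 0,"az": 0,"dx": 0,"dy": 0,"dz": 0,"claw": 87},{"ax": 0,"ay": 0,"az": 0,"dx": 0,"dy": 0,"dz": 0,"claw": 87}])

```text
time_s: 12.35
tcp_pos: [0.4192, -0.0005, 0.227]
ee_rot: [[1.0, -0.003, 0.001], [-0.003, -1.0, 0.0], [0.001, -0.0, -1.0]]
wrist_force: [0.1, -0.2, -0.2]
gripper_width: 1.0
gripper_force: 0.0
```

Run:
```python
from h import *
s=st();import pickle
c=capture("wrist");pickle.dump(c,open("w4.pkl","wb"));cv2.imwrite("pics/w4.png",c["frame"])
t=capture("top");pickle.dump(t,open("top1.pkl","wb"))
W=cloud(c);z=W[...,2]
m=((z>.011)&(W[...,0]>.36)&(W[...,0]<.68)&(abs(W[...,1])<.19)&(z<.06)).astype(np.uint8);m[285:]=0
k,l,sc,ce=cv2.connectedComponentsWithStats(m)
for i in range(1,k):
    if sc[i,4]<80:continue
    P=W[l==i];h=np.percentile(P[:,2],95);Q=P[P[:,2]>h-.004]
    (x,y),r=cv2.minEnclosingCircle((Q[:,:2]*1000).astype(np.float32))
    print(ce[i].round(),"h",h.round(4),"circle",round(x,1),round(y,1),"r",round(r,1),c["frame"][l==i].mean(0).round())
def rect(n,c,b,lo,hi):
    W=cloud(c);z=W[...,2];m=(W[...,0]>b[0])&(W[...,0]<b[1])&(W[...,1]>b[2])&(W[...,1]<b[3])&(z>lo)&(z<hi)
    print(n,m.sum(),cv2.minAreaRect((W[m][:,:2]*1000).astype(np.float32)),np.median(z[m]))
rect("trayL top",t,(.38,.66,-.34,-.19),.013,.035)
rect("trayT top",t,(.38,.66,.17,.35),.013,.035)
g=cv2.cvtColor(t["frame"],cv2.COLOR_BGR2GRAY);W=cloud(t)
m=((g<45)&(W[...,0]>.38)&(W[...,0]<.66)&(W[...,1]>.17)&(W[...,1]<.35)).astype(np.uint8)
v,u=np.nonzero(m);print("mat",cv2.minAreaRect(np.array([onz(t,a,b,.003)[:2]*1000 for a,b in zip(u,v)],np.float32)))
```

```text
t 12.35 tcp [ 0.4192 -0.0005  0.227 ] yaw(x) -0.2 z [ 8.e-04  4.e-04 -1.e+00] w 87.0 gf 0.0 F [ 0.1 -0.2 -0.2] j [ 22.   2. -27.  -0. -61.  67.]
[259.   5.] h 0.0204 circle 612.8 53.4 r 12.8 [29. 29. 30.]
[391.  13.] h 0.0496 circle 601.9 -63.2 r 10.0 [141. 147. 149.]
[451.   2.] h 0.0242 circle 611.4 -118.2 r 5.3 [ 74.  66. 109.]
[388. 152.] h 0.0227 circle 482.0 -67.1 r 15.3 [79. 85. 86.]
[458. 163.] h 0.0228 circle 471.0 -137.0 r 15.5 [176. 167. 203.]
[262. 197.] h 0.0499 circle 439.7 56.3 r 10.1 [62. 66. 68.]
trayL top 601 ((544.8109130859375, -263.47222900390625), (200.40866088867188, 67.86699676513672), 11.19571304321289) 0.02057508665581631
trayT top 685 ((508.25482177734375, 258.85015869140625), (68.36540985107422, 199.20053100585938), 75.69904327392578) 0.022384530490953125
mat ((455.9694519042969, 272.33282470703125), (108.9936294555664, 350.52642822265625), 75.54214477539062)
```

View pics/w4.png

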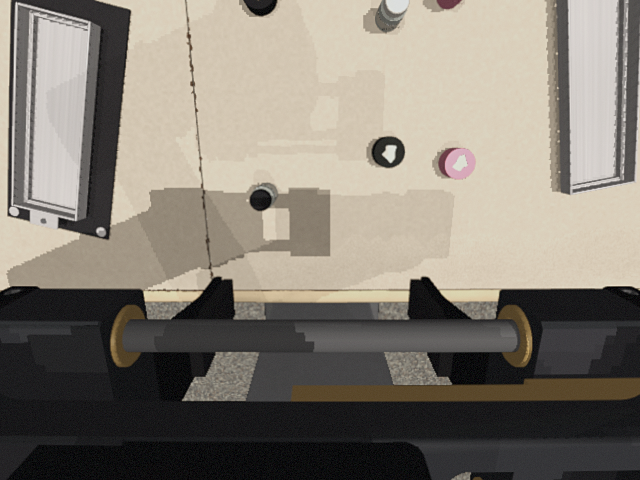

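The wrist view shows the tray aligned on the mat at upper left, mount_b (grey chip) at (388,152), vial_a at (262,197), vial_b at (391,13) and mount_a at (259,5). The measured tray centre is (514.7,257.2) against the mat at (514.9,257.1), so the trays are good. Next I pick mount_b, fingers closing along the tray's length direction.

Emit:
play_rows(steps=[{"ax": 0,"ay": 0,"az": 8,"dx": 0,"dy": 0,"dz": 0,"claw": 60},{"ax": 0,"ay": 0,"az": 8,"dx": 0,"dy": 0,"dz": 0,"claw": 60},{"ax": 0,"ay": 0,"az": 8,"dx": 0,"dy": 0,"dz": 0,"claw": 60},{"ax": 0,"ay": 0,"az": 8,"dx": 0,"dy": 0,"dz": 0,"claw": 60},{"ax": 0,"ay": 0,"az": 8,"dx": 0,"dy": 0,"dz": 0,"claw": 60},{"ax": 0,"ay": 0,"az": 8,"dx": 0,"dy": 0,"dz": 0,"claw": 60},{"ax": 0,"ay": 0,"az": 8,"dx": 0,"dy": 0,"dz": 0,"claw": 60},{"ax": 0,"ay": 0,"az": 8,"dx": 0,"dy": 0,"dz": 0,"claw": 60},{"ax": 0,"ay": 0,"az": 8,"dx": 0,"dy": 0,"dz": 0,"claw": 60},{"ax": 0,"ay": 0,"az": 8,"dx": 0,"dy": 0,"dz": 0,"claw": 60},{"ax": 0,"ay": 0,"az": 8,"dx": 0,"dy": 0,"dz": 0,"claw": 60},{"ax": 0,"ay": 0,"az": 8,"dx": 0,"dy": 0,"dz": 0,"claw": 60},{"ax": 0,"ay": 0,"az": 8.2,"dx": 0,"dy": 0,"dz": 0,"claw": 60},{"ax": 0,"ay": 0,"az": 0,"dx": 16.3,"dy": -25.8,"dz": 0,"claw": 55},{"ax": 0,"ay": 0,"az": 0,"dx": 16.3,"dy": -25.8,"dz": 30,"claw": 55},{"ax": 0,"ay": 0,"az": 0,"dx": 16.3,"dy": -25.8,"dz": 30,"claw": 55},{"ax": 0,"ay": 0,"az": 0,"dx": 0,"dy": 0,"dz": 40,"claw": 55},{"ax": 0,"ay": 0,"az": 0,"dx": 0,"dy": 0,"dz": 30,"claw": 55},{"ax": 0,"ay": 0,"az": 0,"dx": 0,"dy": 0,"dz": 0,"claw": 55},{"ax": 0,"ay": 0,"az": 0,"dx": 0,"dy": 0,"dz": 0,"claw": 55}])

```text
time_s: 14.45
tcp_pos: [0.4827, -0.0668, 0.0969]
ee_rot: [[-0.246, -0.969, -0.0], [-0.969, 0.246, -0.001], [0.001, 0.0, -1.0]]
wrist_force: [0.2, -0.1, 0.6]
gripper_width: 0.634
gripper_force: 0.0
```

Emit:
play_rows(steps=[{"ax": 0,"ay": 0,"az": 0,"dx": 0,"dy": 0,"dz": 30,"claw": 55},{"ax": 0,"ay": 0,"az": 0,"dx": 0,"dy": 0,"dz": 25,"claw": 55},{"ax": 0,"ay": 0,"az": 0,"dx": 0,"dy": 0,"dz": 15,"claw": 55},{"ax": 0,"ay": 0,"az": 0,"dx": 0,"dy": 0,"dz": 9,"claw": 55},{"ax": 0,"ay": 0,"az": 0,"dx": 0,"dy": 0,"dz": 0,"claw": 55},{"ax": 0,"ay": 0,"az": 0,"dx": 0,"dy": 0,"dz": 0,"claw": 45},{"ax": 0,"ay": 0,"az": 0,"dx": 0,"dy": 0,"dz": 0,"claw": 37},{"ax": 0,"ay": 0,"az": 0,"dx": 0,"dy": 0,"dz": 0,"claw": 33},{"ax": 0,"ay": 0,"az": 0,"dx": 0,"dy": 0,"dz": 0,"claw": 30},{"ax": 0,"ay": 0,"az": 0,"dx": 0,"dy": 0,"dz": 0,"claw": 25},{"ax": 0,"ay": 0,"az": 0,"dx": 0,"dy": 0,"dz": 0,"claw": 25},{"ax": 0,"ay": 0,"az": 0,"dx": 0,"dy": 0,"dz": 0,"claw": 25}])

```text
time_s: 15.65
tcp_pos: [0.4823, -0.0669, 0.0179]
ee_rot: [[-0.246, -0.969, 0.0], [-0.969, 0.246, -0.0], [-0.0, -0.0, -1.0]]
wrist_force: [-1.2, 0.5, 4.2]
gripper_width: 0.339
gripper_force: 30.0
```

Emit:
play_rows(steps=[{"ax": 0,"ay": 0,"az": 0,"dx": 0,"dy": 0,"dz": -10,"claw": 25},{"ax": 0,"ay": 0,"az": 0,"dx": 0,"dy": 0,"dz": -30,"claw": 25},{"ax": 0,"ay": 0,"az": 0,"dx": 0,"dy": 0,"dz": -40,"claw": 25},{"ax": 0,"ay": 0,"az": 0,"dx": -32.2,"dy": 8.8,"dz": 0,"claw": 25},{"ax": 0,"ay": 0,"az": 0,"dx": -32.2,"dy": 8.8,"dz": 0,"claw": 25},{"ax": 0,"ay": 0,"az": 0,"dx": -32.2,"dy": 8.8,"dz": 0,"claw": 25},{"ax": 0,"ay": 0,"az": 0,"dx": -32.2,"dy": 8.8,"dz": 0,"claw": 25},{"ax": 0,"ay": 0,"az": 0,"dx": -32.2,"dy": 8.8,"dz": 0,"claw": 25},{"ax": 0,"ay": 0,"az": 0,"dx": -32.2,"dy": 8.8,"dz": 0,"claw": 25},{"ax": 0,"ay": 0,"az": 0,"dx": -32.2,"dy": 8.8,"dz": 0,"claw": 25},{"ax": 0,"ay": 0,"az": 0,"dx": -32.2,"dy": 8.8,"dz": 0,"claw": 25},{"ax": 0,"ay": 0,"az": 0,"dx": -32.2,"dy": 8.9,"dz": 0,"claw": 25},{"ax": 0,"ay": 0,"az": 0,"dx": -32.3,"dy": 9,"dz": 0,"claw": 25},{"ax": 0,"ay": 0,"az": 0,"dx": 0,"dy": 0,"dz": 0,"claw": 25},{"ax": 0,"ay": 0,"az": 0,"dx": 0,"dy": 0,"dz": 25,"claw": 25},{"ax": 0,"ay": 0,"az": 0,"dx": 0,"dy": 0,"dz": 20,"claw": 25},{"ax": 0,"ay": 0,"az": 0,"dx": 0,"dy": 0,"dz": 10,"claw": 25},{"ax": 0,"ay": 0,"az": 0,"dx": 0,"dy": 0,"dz": 0,"claw": 25},{"ax": 0,"ay": 0,"az": 0,"dx": 0,"dy": 0,"dz": 0,"claw": 25}])

```text
time_s: 17.55
tcp_pos: [0.4764, 0.2669, 0.0432]
ee_rot: [[-0.246, -0.969, 0.001], [-0.969, 0.246, 0.0], [-0.001, -0.001, -1.0]]
wrist_force: [-0.3, 0.4, 0.2]
gripper_width: 0.339
gripper_force: 30.0
```

Run:
```python
from h import *
s=st()
```

```text
t 17.55 tcp [0.4764 0.2669 0.0432] yaw(x) -104.26 z [ 7.e-04  4.e-04 -1.e+00] w 29.5 gf 30.0 F [-0.3  0.4  0.2] j [ 46.  27. -24.   0. -39. -61.]
```

Emit:
play_rows(steps=[{"ax": 0,"ay": 0,"az": 0,"dx": 0,"dy": 0,"dz": 10,"claw": 25},{"ax": 0,"ay": 0,"az": 0,"dx": 0,"dy": 0,"dz": 6,"claw": 25},{"ax": 0,"ay": 0,"az": 0,"dx": 0,"dy": 0,"dz": 3,"claw": 25},{"ax": 0,"ay": 0,"az": 0,"dx": 0,"dy": 0,"dz": 1,"claw": 25},{"ax": 0,"ay": 0,"az": 0,"dx": 0,"dy": 0,"dz": 0.4,"claw": 25},{"ax": 0,"ay": 0,"az": 0,"dx": 0,"dy": 0,"dz": 0,"claw": 25},{"ax": 0,"ay": 0,"az": 0,"dx": 0,"dy": 0,"dz": 0,"claw": 25}])

```text
time_s: 18.25
tcp_pos: [0.4756, 0.2667, 0.0229]
ee_rot: [[-0.246, -0.969, -0.0], [-0.969, 0.246, -0.001], [0.001, 0.0, -1.0]]
wrist_force: [-1.8, -0.4, 5.6]
gripper_width: 0.345
gripper_force: 30.0
```

Emit:
play_rows(steps=[{"ax": 0,"ay": 0,"az": 0,"dx": 0,"dy": 0,"dz": 0,"claw": 33},{"ax": 0,"ay": 0,"az": 0,"dx": 0,"dy": 0,"dz": 0,"claw": 40},{"ax": 0,"ay": 0,"az": 0,"dx": 0,"dy": 0,"dz": 0,"claw": 44},{"ax": 0,"ay": 0,"az": 0,"dx": 0,"dy": 0,"dz": -10,"claw": 44},{"ax": 0,"ay": 0,"az": 0,"dx": 0,"dy": 0,"dz": -30,"claw": 44},{"ax": 0,"ay": 0,"az": 0,"dx": 0,"dy": 0,"dz": -40,"claw": 55},{"ax": 0,"ay": 0,"az": 0,"dx": 21.4,"dy": -24,"dz": 0,"claw": 55},{"ax": 0,"ay": 0,"az": 0,"dx": 21.4,"dy": -24,"dz": 0,"claw": 55},{"ax": 0,"ay": 0,"az": 0,"dx": 21.4,"dy": -24,"dz": 0,"claw": 55},{"ax": 0,"ay": 0,"az": 0,"dx": 21.4,"dy": -24,"dz": 0,"claw": 55},{"ax": 0,"ay": 0,"az": 0,"dx": 21.4,"dy": -24,"dz": 0,"claw": 55},{"ax": 0,"ay": 0,"az": 0,"dx": 21.4,"dy": -24,"dz": 0,"claw": 55},{"ax": 0,"ay": 0,"az": 0,"dx": 21.4,"dy": -24,"dz": 0,"claw": 55},{"ax": 0,"ay": 0,"az": 0,"dx": 21.4,"dy": -24,"dz": 0,"claw": 55},{"ax": 0,"ay": 0,"az": 0,"dx": 0,"dy": 0,"dz": 30,"claw": 55},{"ax": 0,"ay": 0,"az": 0,"dx": 0,"dy": 0,"dz": 0,"claw": 55},{"ax": 0,"ay": 0,"az": 0,"dx": 0,"dy": 0,"dz": 0,"claw": 55}])

```text
time_s: 19.95
tcp_pos: [0.6195, 0.0537, 0.0722]
ee_rot: [[-0.246, -0.969, -0.001], [-0.969, 0.246, -0.001], [0.001, 0.001, -1.0]]
wrist_force: [-0.6, 0.0, 0.2]
gripper_width: 0.63
gripper_force: 0.0
```

Run:
```python
from h import *
st()
t=capture("top");s=capture("scene");w=capture("wrist")
a=cv2.resize(t["frame"][190:340,120:240],(360,450));b=cv2.resize(w["frame"],(440,330));b=cv2.copyMakeBorder(b,0,120,0,0,0);cv2.imwrite("pics/m1.png",np.hstack([a,b]))
```

```text
t 19.95 tcp [0.6195 0.0537 0.0722] yaw(x) -104.23 z [-1.3e-03 -8.0e-04 -1.0e+00] w 54.8 gf 0.0 F [-0.6  0.   0.2] j [ 20.  31. -11.   0. -48. -34.]
```

View pics/m1.png

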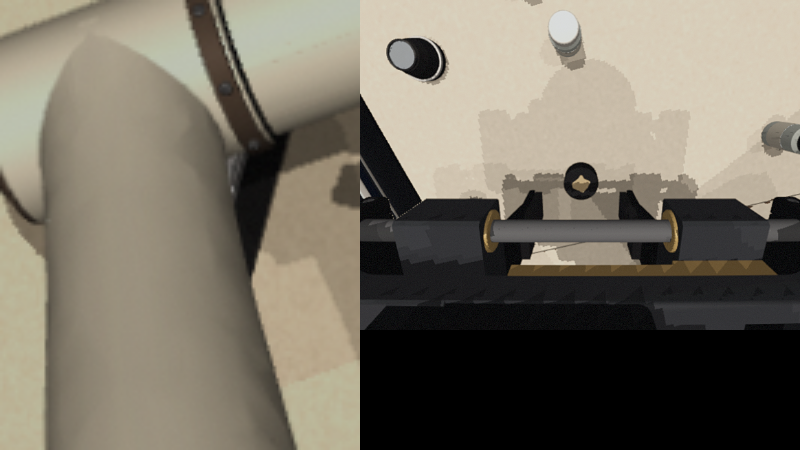

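The arm hides the tray in the top view; the wrist view shows mount_a between the fingers at (580,180). I descend and grip.

Emit:
play_rows(steps=[{"ax": 0,"ay": 0,"az": 0,"dx": 0,"dy": 0,"dz": 25,"claw": 55},{"ax": 0,"ay": 0,"az": 0,"dx": 0,"dy": 0,"dz": 20,"claw": 55},{"ax": 0,"ay": 0,"az": 0,"dx": 0,"dy": 0,"dz": 10,"claw": 55},{"ax": 0,"ay": 0,"az": 0,"dx": 0,"dy": 0,"dz": 0,"claw": 55},{"ax": 0,"ay": 0,"az": 0,"dx": 0,"dy": 0,"dz": 0,"claw": 45},{"ax": 0,"ay": 0,"az": 0,"dx": 0,"dy": 0,"dz": 0,"claw": 38},{"ax": 0,"ay": 0,"az": 0,"dx": 0,"dy": 0,"dz": 0,"claw": 34},{"ax": 0,"ay": 0,"az": 0,"dx": 0,"dy": 0,"dz": 0,"claw": 31},{"ax": 0,"ay": 0,"az": 0,"dx": 0,"dy": 0,"dz": 0,"claw": 26},{"ax": 0,"ay": 0,"az": 0,"dx": 0,"dy": 0,"dz": 0,"claw": 26},{"ax": 0,"ay": 0,"az": 0,"dx": 0,"dy": 0,"dz": 0,"claw": 26}])

```text
time_s: 21.2
tcp_pos: [0.6201, 0.0538, 0.0176]
ee_rot: [[-0.246, -0.969, 0.001], [-0.969, 0.246, 0.0], [-0.0, -0.001, -1.0]]
wrist_force: [-1.3, 0.3, 3.2]
gripper_width: 0.346
gripper_force: 30.0
```

Emit:
play_rows(steps=[{"ax": 0,"ay": 0,"az": 0,"dx": 0,"dy": 0,"dz": -10,"claw": 25},{"ax": 0,"ay": 0,"az": 0,"dx": 0,"dy": 0,"dz": -30,"claw": 25},{"ax": 0,"ay": 0,"az": 0,"dx": 0,"dy": 0,"dz": -40,"claw": 25},{"ax": 0,"ay": 0,"az": 0,"dx": -24.4,"dy": 16,"dz": 0,"claw": 25},{"ax": 0,"ay": 0,"az": 0,"dx": -24.4,"dy": 16,"dz": 0,"claw": 25},{"ax": 0,"ay": 0,"az": 0,"dx": -24.4,"dy": 16,"dz": 0,"claw": 25},{"ax": 0,"ay": 0,"az": 0,"dx": -24.4,"dy": 16,"dz": 0,"claw": 25},{"ax": 0,"ay": 0,"az": 0,"dx": -24.4,"dy": 16,"dz": 0,"claw": 25},{"ax": 0,"ay": 0,"az": 0,"dx": -24.4,"dy": 16,"dz": 0,"claw": 25},{"ax": 0,"ay": 0,"az": 0,"dx": -24.4,"dy": 16,"dz": 0,"claw": 25},{"ax": 0,"ay": 0,"az": 0,"dx": 0,"dy": 0,"dz": 0,"claw": 25},{"ax": 0,"ay": 0,"az": 0,"dx": 0,"dy": 0,"dz": 25,"claw": 25},{"ax": 0,"ay": 0,"az": 0,"dx": 0,"dy": 0,"dz": 20,"claw": 25},{"ax": 0,"ay": 0,"az": 0,"dx": 0,"dy": 0,"dz": 10,"claw": 25},{"ax": 0,"ay": 0,"az": 0,"dx": 0,"dy": 0,"dz": 0,"claw": 25},{"ax": 0,"ay": 0,"az": 0,"dx": 0,"dy": 0,"dz": 0,"claw": 25}])

```text
time_s: 22.8
tcp_pos: [0.554, 0.2468, 0.0428]
ee_rot: [[-0.246, -0.969, 0.001], [-0.969, 0.246, 0.0], [-0.0, -0.001, -1.0]]
wrist_force: [-0.0, 0.0, -0.5]
gripper_width: 0.35
gripper_force: 30.0
```

Emit:
play_rows(steps=[{"ax": 0,"ay": 0,"az": 0,"dx": 0,"dy": 0,"dz": 10,"claw": 25},{"ax": 0,"ay": 0,"az": 0,"dx": 0,"dy": 0,"dz": 6,"claw": 25},{"ax": 0,"ay": 0,"az": 0,"dx": 0,"dy": 0,"dz": 3,"claw": 25},{"ax": 0,"ay": 0,"az": 0,"dx": 0,"dy": 0,"dz": 1,"claw": 25},{"ax": 0,"ay": 0,"az": 0,"dx": 0,"dy": 0,"dz": 0.2,"claw": 25},{"ax": 0,"ay": 0,"az": 0,"dx": 0,"dy": 0,"dz": 0,"claw": 25},{"ax": 0,"ay": 0,"az": 0,"dx": 0,"dy": 0,"dz": 0,"claw": 25}])

```text
time_s: 23.5
tcp_pos: [0.553, 0.2466, 0.0226]
ee_rot: [[-0.246, -0.969, -0.001], [-0.969, 0.246, -0.001], [0.001, 0.0, -1.0]]
wrist_force: [-2.1, -1.0, 5.4]
gripper_width: 0.347
gripper_force: 30.0
```

Emit:
play_rows(steps=[{"ax": 0,"ay": 0,"az": 0,"dx": 0,"dy": 0,"dz": 0,"claw": 33},{"ax": 0,"ay": 0,"az": 0,"dx": 0,"dy": 0,"dz": 0,"claw": 40},{"ax": 0,"ay": 0,"az": 0,"dx": 0,"dy": 0,"dz": 0,"claw": 44},{"ax": 0,"ay": 0,"az": 0,"dx": 0,"dy": 0,"dz": -10,"claw": 44},{"ax": 0,"ay": 0,"az": 0,"dx": 0,"dy": 0,"dz": -30,"claw": 44},{"ax": 0,"ay": 0,"az": 0,"dx": 0,"dy": 0,"dz": -40,"claw": 50},{"ax": 0,"ay": 0,"az": 0,"dx": 0,"dy": 0,"dz": -40,"claw": 50},{"ax": 0,"ay": 0,"az": 0,"dx": 30.3,"dy": 9,"dz": 0,"claw": 50},{"ax": 0,"ay": 0,"az": 0,"dx": 30.3,"dy": 9,"dz": 0,"claw": 50},{"ax": 0,"ay": 0,"az": 0,"dx": 30.3,"dy": 9,"dz": 0,"claw": 50},{"ax": 0,"ay": 0,"az": 0,"dx": 30.3,"dy": 9,"dz": 0,"claw": 50},{"ax": 0,"ay": 0,"az": 0,"dx": 30.3,"dy": 9,"dz": 0,"claw": 50},{"ax": 0,"ay": 0,"az": 0,"dx": 30.3,"dy": 9,"dz": 0,"claw": 50},{"ax": 0,"ay": 0,"az": 0,"dx": 30.3,"dy": 9,"dz": 0,"claw": 50},{"ax": 0,"ay": 0,"az": -8.45,"dx": 0,"dy": 0,"dz": 0,"claw": 50},{"ax": 0,"ay": 0,"az": -8.45,"dx": 0,"dy": 0,"dz": 0,"claw": 50},{"ax": 0,"ay": 0,"az": -8.45,"dx": 0,"dy": 0,"dz": 0,"claw": 50},{"ax": 0,"ay": 0,"az": 0,"dx": 0,"dy": 0,"dz": 40,"claw": 50},{"ax": 0,"ay": 0,"az": 0,"dx": 0,"dy": 0,"dz": 0,"claw": 50},{"ax": 0,"ay": 0,"az": 0,"dx": 0,"dy": 0,"dz": 0,"claw": 50}])

```text
time_s: 25.5
tcp_pos: [0.44, 0.0567, 0.1024]
ee_rot: [[0.193, -0.981, -0.001], [-0.981, -0.193, -0.001], [0.001, 0.001, -1.0]]
wrist_force: [0.3, 0.4, 0.4]
gripper_width: 0.574
gripper_force: 0.0
```

Run:
```python
from h import *
st()
t=capture("top");w=capture("wrist")
W=cloud(w);z=W[...,2];m=(abs(W[...,0]-.44)<.04)&(abs(W[...,1]-.056)<.04)&(z>.043)&(z<.06)
print(m.sum(),cv2.minEnclosingCircle((W[m][:,:2]*1000).astype(np.float32)) if m.sum()>5 else 0)
a=cv2.resize(t["frame"][190:340,120:240],(360,450));b=cv2.resize(w["frame"],(440,330));b=cv2.copyMakeBorder(b,0,120,0,0,0);cv2.imwrite("pics/m2.png",np.hstack([a,b]))
```

```text
t 25.5 tcp [0.44   0.0567 0.1024] yaw(x) -78.89 z [-9.e-04 -1.e-03 -1.e+00] w 50.0 gf 0.0 F [0.3 0.4 0.4] j [ 28.  14. -35.   0. -42. -17.]
854 ((440.3878173828125, 55.4418830871582), 10.22663402557373)
```

View pics/m2.png

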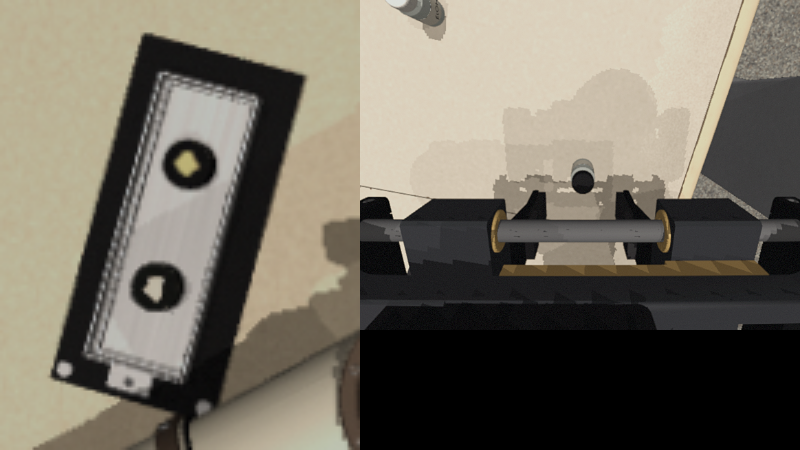

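Both mounts lie flat in the tray on the mat ((190,162) and (158,287) in the left panel), and vial_a is between the fingers. Now I descend and grip it.

Emit:
play_rows(steps=[{"ax": 0,"ay": 0,"az": 0,"dx": 0.8,"dy": 0,"dz": 25,"claw": 50},{"ax": 0,"ay": 0,"az": 0,"dx": 0,"dy": 0,"dz": 25,"claw": 50},{"ax": 0,"ay": 0,"az": 0,"dx": 0,"dy": 0,"dz": 20,"claw": 50},{"ax": 0,"ay": 0,"az": 0,"dx": 0,"dy": 0,"dz": 8,"claw": 50},{"ax": 0,"ay": 0,"az": 0,"dx": 0,"dy": 0,"dz": 0,"claw": 50},{"ax": 0,"ay": 0,"az": 0,"dx": 0,"dy": 0,"dz": 0,"claw": 40},{"ax": 0,"ay": 0,"az": 0,"dx": 0,"dy": 0,"dz": 0,"claw": 33},{"ax": 0,"ay": 0,"az": 0,"dx": 0,"dy": 0,"dz": 0,"claw": 28},{"ax": 0,"ay": 0,"az": 0,"dx": 0,"dy": 0,"dz": 0,"claw": 25},{"ax": 0,"ay": 0,"az": 0,"dx": 0,"dy": 0,"dz": 0,"claw": 23},{"ax": 0,"ay": 0,"az": 0,"dx": 0,"dy": 0,"dz": 0,"claw": 18},{"ax": 0,"ay": 0,"az": 0,"dx": 0,"dy": 0,"dz": 0,"claw": 18},{"ax": 0,"ay": 0,"az": 0,"dx": 0,"dy": 0,"dz": 0,"claw": 18}])

```text
time_s: 26.9
tcp_pos: [0.4402, 0.056, 0.0241]
ee_rot: [[0.193, -0.981, -0.0], [-0.981, -0.193, -0.0], [0.0, 0.0, -1.0]]
wrist_force: [-1.1, -0.4, 4.1]
gripper_width: 0.256
gripper_force: 30.0
```

Emit:
play_rows(steps=[{"ax": 0,"ay": 0,"az": 0,"dx": 0,"dy": 0,"dz": -10,"claw": 18},{"ax": 0,"ay": 0,"az": 0,"dx": 0,"dy": 0,"dz": -30,"claw": 18},{"ax": 0,"ay": 0,"az": 0,"dx": 0,"dy": 0,"dz": -40,"claw": 18},{"ax": 0,"ay": 0,"az": 0,"dx": 15.1,"dy": 0,"dz": -10,"claw": 18},{"ax": 0,"ay": 0,"az": 0,"dx": 30.3,"dy": 0.5,"dz": 0,"claw": 18},{"ax": 0,"ay": 0,"az": 0,"dx": 30.3,"dy": 0.5,"dz": 0,"claw": 18},{"ax": 0,"ay": 0,"az": 0,"dx": 30.3,"dy": 0.5,"dz": 0,"claw": 18},{"ax": 0,"ay": 0,"az": 0,"dx": 30.3,"dy": 0.5,"dz": 0,"claw": 18},{"ax": 0,"ay": 0,"az": 0,"dx": 30.3,"dy": 0.5,"dz": 0,"claw": 18},{"ax": 0,"ay": 0,"az": 0,"dx": 30.3,"dy": 0.5,"dz": 0,"claw": 18},{"ax": 0,"ay": 0,"az": 0,"dx": 30.3,"dy": 0.5,"dz": 0,"claw": 18},{"ax": 0,"ay": 0,"az": 0,"dx": 30.3,"dy": 0.5,"dz": 0,"claw": 18},{"ax": 0,"ay": 0,"az": 0,"dx": 30.3,"dy": 0.5,"dz": 0,"claw": 18},{"ax": 0,"ay": 0,"az": 0,"dx": 30.3,"dy": 1,"dz": 0,"claw": 18},{"ax": 0,"ay": 0,"az": 0,"dx": 15.7,"dy": 0.4,"dz": 0,"claw": 18},{"ax": 0,"ay": 0,"az": 0,"dx": 0,"dy": 0,"dz": 0,"claw": 18},{"ax": 0,"ay": 0,"az": 0,"dx": 0,"dy": 0,"dz": 25,"claw": 18},{"ax": 0,"ay": 0,"az": 0,"dx": 0,"dy": 0,"dz": 25,"claw": 18},{"ax": 0,"ay": 0,"az": 0,"dx": 0,"dy": 0,"dz": 0,"claw": 18},{"ax": 0,"ay": 0,"az": 0,"dx": 0,"dy": 0,"dz": 0,"claw": 18}])

```text
time_s: 28.9
tcp_pos: [0.4988, -0.272, 0.0643]
ee_rot: [[0.194, -0.981, -0.001], [-0.981, -0.194, -0.0], [0.0, 0.001, -1.0]]
wrist_force: [0.7, -1.0, 0.2]
gripper_width: 0.25
gripper_force: 30.0
```

Run:
```python
from h import *
st()
w=capture("wrist");cv2.imwrite("pics/v1.png",w["frame"])
```

```text
t 28.9 tcp [ 0.4988 -0.272   0.0643] yaw(x) -78.82 z [-7.e-04 -1.e-04 -1.e+00] w 21.8 gf 30.0 F [ 0.7 -1.   0.2] j [-12.  27. -20.   0. -43.  23.]
```

View pics/v1.png

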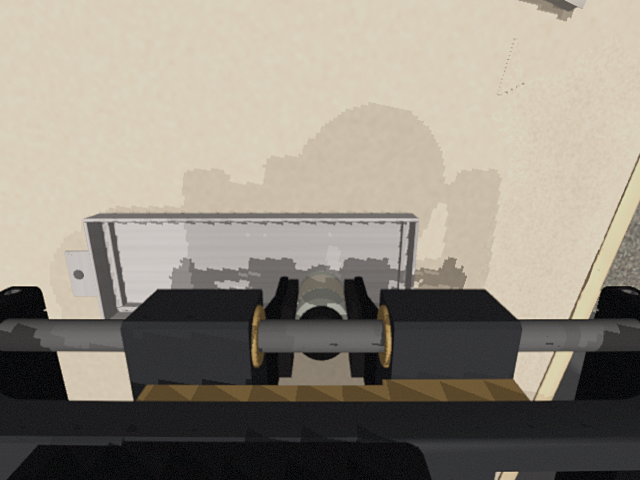

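The vial hangs upright over the tray's near half at (322,310). Lowering.

Emit:
play_rows(steps=[{"ax": 0,"ay": 0,"az": 0,"dx": 0,"dy": 0,"dz": 18,"claw": 18},{"ax": 0,"ay": 0,"az": 0,"dx": 0,"dy": 0,"dz": 10,"claw": 18},{"ax": 0,"ay": 0,"az": 0,"dx": 0,"dy": 0,"dz": 6,"claw": 18},{"ax": 0,"ay": 0,"az": 0,"dx": 0,"dy": 0,"dz": 3,"claw": 18},{"ax": 0,"ay": 0,"az": 0,"dx": 0,"dy": 0,"dz": 0.8,"claw": 18},{"ax": 0,"ay": 0,"az": 0,"dx": 0,"dy": 0,"dz": 0.3,"claw": 18},{"ax": 0,"ay": 0,"az": 0,"dx": 0,"dy": 0,"dz": 0,"claw": 18},{"ax": 0,"ay": 0,"az": 0,"dx": 0,"dy": 0,"dz": 0,"claw": 18}])

```text
time_s: 29.75
tcp_pos: [0.4989, -0.2727, 0.0262]
ee_rot: [[0.193, -0.981, 0.001], [-0.981, -0.193, -0.0], [0.0, -0.001, -1.0]]
wrist_force: [-0.2, 0.2, 0.0]
gripper_width: 0.252
gripper_force: 30.0
```

Emit:
play_rows(steps=[{"ax": 0,"ay": 0,"az": 0,"dx": 0,"dy": 0,"dz": 0.4,"claw": 18},{"ax": 0,"ay": 0,"az": 0,"dx": 0,"dy": 0,"dz": 0,"claw": 18},{"ax": 0,"ay": 0,"az": 0,"dx": 0,"dy": 0,"dz": 0,"claw": 18}])

```text
time_s: 30.05
tcp_pos: [0.4989, -0.2728, 0.0262]
ee_rot: [[0.193, -0.981, 0.001], [-0.981, -0.193, -0.0], [0.0, -0.001, -1.0]]
wrist_force: [-1.8, 1.2, 5.9]
gripper_width: 0.254
gripper_force: 30.0
```

Emit:
play_rows(steps=[{"ax": 0,"ay": 0,"az": 0,"dx": 0,"dy": 0,"dz": -0.3,"claw": 25},{"ax": 0,"ay": 0,"az": 0,"dx": 0,"dy": 0,"dz": 0,"claw": 30},{"ax": 0,"ay": 0,"az": 0,"dx": 0,"dy": 0,"dz": 0,"claw": 36},{"ax": 0,"ay": 0,"az": 0,"dx": 0,"dy": 0,"dz": 0,"claw": 40},{"ax": 0,"ay": 0,"az": 0,"dx": 0,"dy": 0,"dz": -10,"claw": 40},{"ax": 0,"ay": 0,"az": 0,"dx": 0,"dy": 0,"dz": -30,"claw": 40},{"ax": 0,"ay": 0,"az": 0,"dx": 0,"dy": 0,"dz": -40,"claw": 40},{"ax": 0,"ay": 0,"az": 0,"dx": 0,"dy": 0,"dz": -10,"claw": 50},{"ax": 0,"ay": 0,"az": 0,"dx": -26.6,"dy": -20.3,"dz": 0,"claw": 50},{"ax": 0,"ay": 0,"az": 0,"dx": -26.6,"dy": -20.3,"dz": 0,"claw": 50},{"ax": 0,"ay": 0,"az": 0,"dx": -26.6,"dy": -20.3,"dz": 0,"claw": 50},{"ax": 0,"ay": 0,"az": 0,"dx": -26.6,"dy": -20.3,"dz": 0,"claw": 50},{"ax": 0,"ay": 0,"az": 0,"dx": -26.6,"dy": -20.3,"dz": 0,"claw": 50},{"ax": 0,"ay": 0,"az": 0,"dx": -26.6,"dy": -20.3,"dz": 0,"claw": 50},{"ax": 0,"ay": 0,"az": 0,"dx": -26.6,"dy": -20.3,"dz": 0,"claw": 50},{"ax": 0,"ay": 0,"az": 0,"dx": 0,"dy": 0,"dz": 0,"claw": 50},{"ax": 0,"ay": 0,"az": 0,"dx": 0,"dy": 0,"dz": 0,"claw": 50}])

```text
time_s: 31.75
tcp_pos: [0.6021, -0.062, 0.1157]
ee_rot: [[0.194, -0.981, -0.001], [-0.981, -0.194, 0.0], [-0.0, 0.001, -1.0]]
wrist_force: [0.0, 0.1, 0.7]
gripper_width: 0.573
gripper_force: 0.0
```

Run:
```python
from h import *
st()
w=capture("wrist");cv2.imwrite("pics/v2.png",w["frame"])
W=cloud(w);z=W[...,2];m=(abs(W[...,0]-.602)<.03)&(abs(W[...,1]+.063)<.03)&(z>.043)&(z<.06)
print(m.sum(),cv2.minEnclosingCircle((W[m][:,:2]*1000).astype(np.float32)) if m.sum()>5 else 0)
```

```text
t 31.75 tcp [ 0.6021 -0.062   0.1157] yaw(x) -78.83 z [-6.e-04  0.e+00 -1.e+00] w 49.8 gf 0.0 F [0.  0.1 0.7] j [  9.  26. -11.  -0. -52.   2.]
763 ((603.3702392578125, -63.59373092651367), 10.213086128234863)
```

View pics/v2.png

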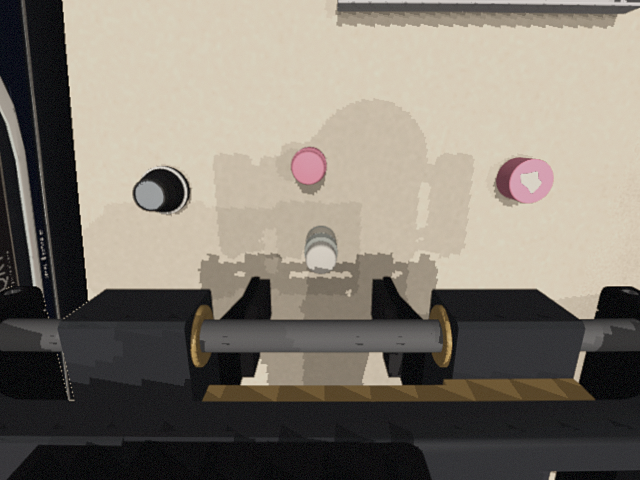

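vial_b (white cap, (321,250)) is between the fingers; the pink vial at (309,167) is clear of them.

Emit:
play_rows(steps=[{"ax": 0,"ay": 0,"az": 0,"dx": 1.2,"dy": -0.4,"dz": 25,"claw": 50},{"ax": 0,"ay": 0,"az": 0,"dx": 0,"dy": 0,"dz": 30,"claw": 50},{"ax": 0,"ay": 0,"az": 0,"dx": 0,"dy": 0,"dz": 25,"claw": 50},{"ax": 0,"ay": 0,"az": 0,"dx": 0,"dy": 0,"dz": 11.5,"claw": 50},{"ax": 0,"ay": 0,"az": 0,"dx": 0,"dy": 0,"dz": 0,"claw": 50},{"ax": 0,"ay": 0,"az": 0,"dx": 0,"dy": 0,"dz": 0,"claw": 40},{"ax": 0,"ay": 0,"az": 0,"dx": 0,"dy": 0,"dz": 0,"claw": 33},{"ax": 0,"ay": 0,"az": 0,"dx": 0,"dy": 0,"dz": 0,"claw": 28},{"ax": 0,"ay": 0,"az": 0,"dx": 0,"dy": 0,"dz": 0,"claw": 25},{"ax": 0,"ay": 0,"az": 0,"dx": 0,"dy": 0,"dz": 0,"claw": 23},{"ax": 0,"ay": 0,"az": 0,"dx": 0,"dy": 0,"dz": 0,"claw": 18},{"ax": 0,"ay": 0,"az": 0,"dx": 0,"dy": 0,"dz": 0,"claw": 18},{"ax": 0,"ay": 0,"az": 0,"dx": 0,"dy": 0,"dz": 0,"claw": 18}])

```text
time_s: 33.1
tcp_pos: [0.603, -0.0636, 0.0246]
ee_rot: [[0.193, -0.981, 0.0], [-0.981, -0.193, -0.0], [0.0, -0.0, -1.0]]
wrist_force: [-0.6, -0.3, 3.3]
gripper_width: 0.256
gripper_force: 30.0
```

Emit:
play_rows(steps=[{"ax": 0,"ay": 0,"az": 0,"dx": 0,"dy": 0,"dz": -10,"claw": 18},{"ax": 0,"ay": 0,"az": 0,"dx": 0,"dy": 0,"dz": -30,"claw": 18},{"ax": 0,"ay": 0,"az": 0,"dx": 0,"dy": 0,"dz": -40,"claw": 18},{"ax": 0,"ay": 0,"az": 0,"dx": 0,"dy": 0,"dz": -10,"claw": 18},{"ax": 0,"ay": 0,"az": 0,"dx": 13.2,"dy": 4.5,"dz": 0,"claw": 18},{"ax": 0,"ay": 0,"az": 0,"dx": 26.4,"dy": 8.9,"dz": 0,"claw": 18},{"ax": 0,"ay": 0,"az": 0,"dx": 26.4,"dy": 8.9,"dz": 0,"claw": 18},{"ax": 0,"ay": 0,"az": 0,"dx": 26.4,"dy": 8.9,"dz": 0,"claw": 18},{"ax": 0,"ay": 0,"az": 0,"dx": 26.4,"dy": 8.9,"dz": 0,"claw": 18},{"ax": 0,"ay": 0,"az": 0,"dx": 26.4,"dy": 9,"dz": 0,"claw": 18},{"ax": 0,"ay": 0,"az": 0,"dx": 26.4,"dy": 9,"dz": 0,"claw": 18},{"ax": 0,"ay": 0,"az": 0,"dx": 13.4,"dy": 4.5,"dz": 0,"claw": 18},{"ax": 0,"ay": 0,"az": 0,"dx": 0,"dy": 0,"dz": 0,"claw": 18},{"ax": 0,"ay": 0,"az": 0,"dx": 0,"dy": 0,"dz": 25,"claw": 18},{"ax": 0,"ay": 0,"az": 0,"dx": 0,"dy": 0,"dz": 25,"claw": 18},{"ax": 0,"ay": 0,"az": 0,"dx": 0,"dy": 0,"dz": 0,"claw": 18},{"ax": 0,"ay": 0,"az": 0,"dx": 0,"dy": 0,"dz": 0,"claw": 18}])

```text
time_s: 34.8
tcp_pos: [0.5771, -0.2567, 0.064]
ee_rot: [[0.194, -0.981, -0.001], [-0.981, -0.194, -0.0], [-0.0, 0.001, -1.0]]
wrist_force: [1.1, -0.3, -0.3]
gripper_width: 0.258
gripper_force: 30.0
```

Emit:
play_rows(steps=[{"ax": 0,"ay": 0,"az": 0,"dx": 0,"dy": 0,"dz": 18,"claw": 18},{"ax": 0,"ay": 0,"az": 0,"dx": 0,"dy": 0,"dz": 10,"claw": 18},{"ax": 0,"ay": 0,"az": 0,"dx": 0,"dy": 0,"dz": 6,"claw": 18},{"ax": 0,"ay": 0,"az": 0,"dx": 0,"dy": 0,"dz": 3,"claw": 18},{"ax": 0,"ay": 0,"az": 0,"dx": 0,"dy": 0,"dz": 0.8,"claw": 18},{"ax": 0,"ay": 0,"az": 0,"dx": 0,"dy": 0,"dz": 0.2,"claw": 18},{"ax": 0,"ay": 0,"az": 0,"dx": 0,"dy": 0,"dz": 0,"claw": 18},{"ax": 0,"ay": 0,"az": 0,"dx": 0,"dy": 0,"dz": 0,"claw": 18}])

```text
time_s: 35.6
tcp_pos: [0.5773, -0.2574, 0.0267]
ee_rot: [[0.193, -0.981, 0.001], [-0.981, -0.193, -0.0], [0.0, -0.001, -1.0]]
wrist_force: [-0.3, -0.3, 0.1]
gripper_width: 0.259
gripper_force: 30.0
```

Emit:
play_rows(steps=[{"ax": 0,"ay": 0,"az": 0,"dx": 0,"dy": 0,"dz": 0.4,"claw": 18},{"ax": 0,"ay": 0,"az": 0,"dx": 0,"dy": 0,"dz": 0,"claw": 18},{"ax": 0,"ay": 0,"az": 0,"dx": 0,"dy": 0,"dz": 0,"claw": 18}])

```text
time_s: 35.9
tcp_pos: [0.5774, -0.2574, 0.0266]
ee_rot: [[0.193, -0.981, 0.001], [-0.981, -0.193, -0.0], [0.001, -0.001, -1.0]]
wrist_force: [-1.7, 0.2, 4.4]
gripper_width: 0.254
gripper_force: 30.0
```

Emit:
play_rows(steps=[{"ax": 0,"ay": 0,"az": 0,"dx": 0,"dy": 0,"dz": -0.2,"claw": 25},{"ax": 0,"ay": 0,"az": 0,"dx": 0,"dy": 0,"dz": 0,"claw": 30},{"ax": 0,"ay": 0,"az": 0,"dx": 0,"dy": 0,"dz": 0,"claw": 36},{"ax": 0,"ay": 0,"az": 0,"dx": 0,"dy": 0,"dz": 0,"claw": 40},{"ax": 0,"ay": 0,"az": 0,"dx": 0,"dy": 0,"dz": -10,"claw": 40},{"ax": 0,"ay": 0,"az": 0,"dx": 0,"dy": 0,"dz": -30,"claw": 40},{"ax": 0,"ay": 0,"az": 0,"dx": 0,"dy": 0,"dz": -40,"claw": 40},{"ax": 0,"ay": 0,"az": 0,"dx": 0,"dy": 0,"dz": -40,"claw": 40},{"ax": 0,"ay": 0,"az": 0,"dx": -40,"dy": 0,"dz": -20,"claw": 50},{"ax": 0,"ay": 0,"az": 0,"dx": -40,"dy": 0,"dz": -20,"claw": 50},{"ax": 0,"ay": 0,"az": 0,"dx": -40,"dy": 0,"dz": 0,"claw": 50},{"ax": 0,"ay": 0,"az": 0,"dx": -40,"dy": 0,"dz": 0,"claw": 50},{"ax": 0,"ay": 0,"az": 0,"dx": -40,"dy": 0,"dz": 0,"claw": 50},{"ax": 0,"ay": 0,"az": 0,"dx": -40,"dy": 0,"dz": 0,"claw": 50},{"ax": 0,"ay": 0,"az": 0,"dx": 0,"dy": 0,"dz": 0,"claw": 50},{"ax": 0,"ay": 0,"az": 0,"dx": 0,"dy": 0,"dz": 0,"claw": 50}])

```text
time_s: 37.5
tcp_pos: [0.5309, -0.021, 0.1869]
ee_rot: [[0.195, -0.981, 0.001], [-0.981, -0.195, 0.0], [0.0, -0.001, -1.0]]
wrist_force: [-0.2, 0.5, -0.4]
gripper_width: 0.577
gripper_force: 0.0
```

Run:
```python
from h import *
st()
t=capture("top");s=capture("scene")
a=cv2.resize(t["frame"][130:350,120:500],(760,440));b=cv2.resize(s["frame"][160:360,100:520],(330,157))
a[:157,:330]=b if False else a[:157,:330]
cv2.imwrite("pics/end.png",a);cv2.imwrite("pics/end2.png",cv2.resize(s["frame"][190:360,100:520],(800,324)))
```

```text
t 37.5 tcp [ 0.5309 -0.021   0.1869] yaw(x) -78.78 z [ 1.2e-03  1.0e-04 -1.0e+00] w 50.2 gf 0.0 F [-0.2  0.5 -0.4] j [ 15.  15. -17.   0. -58.  -4.]
```

View pics/end.png

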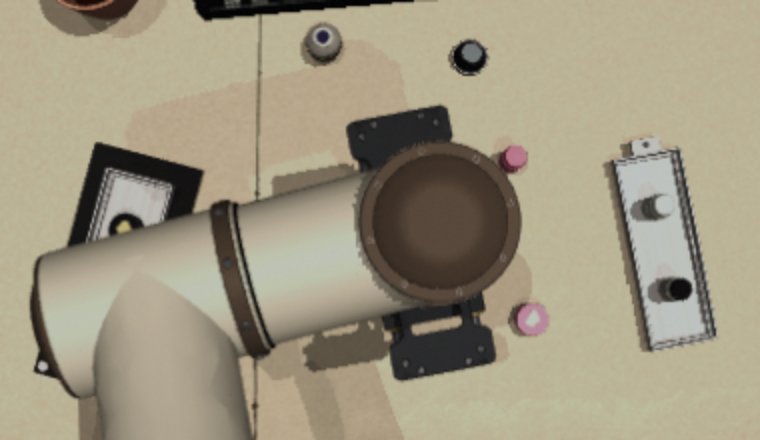

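View pics/end2.png

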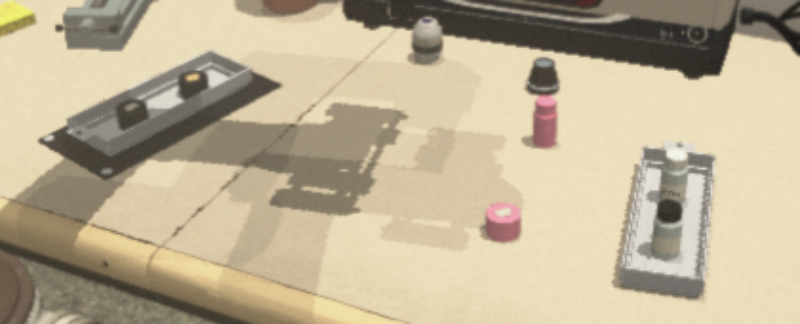

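Both mounts lie flat in the tray on the mat, and both vials stand upright in the tray that stayed. The lens, the loupe and the pink look-alikes have not moved. Handing in.

```bash
python3 -c "
from station import *
print(finish_job())"
```

```text
the job is handed in; nothing more can be done
None
```

Done and handed in at about 37.5 s: the top tray is centred on the mat with both mounts flat in it, both vials stand upright in the tray that stayed, and nothing else was touched.

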